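# Refit the strainer under a flush shutter

### The arm

A 6-joint arm with a two-finger parallel gripper is mounted at the origin on the work surface. World frame = base frame: x ahead of the robot, y to its left, z up, the work surface at z = 0. Lengths are in m, angles in rad, forces in N, time in s.
With the tool pointing down it reaches from about 0.425 to 0.95 m from the base axis. Payload 3.5 kg.
Tool frame: the origin (TCP) lies at the very end of the fingers, on their centre line; the grasp point (between the pads) lies 19 mm behind it; y points along the fingers, z is the direction in which the jaws open and shut, and the axes are right-handed (so a half turn about y gives the same grasp; the last joint's range is limited). The gripper opens to 85 mm and grips with 20 to 120 N. Pads are 22 mm wide; open, the fingers measure 114 mm over their backs; the gripper's body (76 mm by 85 mm) begins 54 mm behind the grasp point. The pads swing forward as they close: fully open they stand 13 mm farther back than shut.
Start: joints at [-1.378, 0.286, 1.577, -0, 1.279, -0.15], TCP at [0.227, -0.636, 0.194] pointing down, gripper open.
Joint ranges: [-2.77, 2.77], [-0.9, 2.22], [0.21, 2.48], [-1.53, 4.67], [0.24, 2.81], [-2.84, 2.84]. Speed limits (rad/s): [2.79, 2.79, 3.14, 3.14, 3.14, 3.14].

### API

Orientations are given as a unit quaternion [x, y, z, w].
In Python, from plant import ctrl, cams gives the robot as it stands.
- The arm moves only by the tool play_rows, never from a script. Its argument "steps" is a list of rows, each an object of numbers: "claw": the finger opening in cm, from 0 to 8.54; "tx", "ty", "tz": the shift along the tool's x, y, z in cm; "ax", "ay", "az": the turn, a rotation vector about the tool's x, y, z in degrees. A call has 1 to 12 rows; each row is the pose to reach, as a shift and turn from the pose commanded when the call began, along the tool's axes at that moment; what a row does not reach only later rows make up. A row lasts 1/12 s, in which the tool goes at most 41.7 mm and 7.16 degrees, less where a joint would pass 70% of its speed; a pose out of reach is approached as far as the arm can. A call with a gripper value outside its range is refused whole. The fingers move at their own pace and stop on an object; "grip_force" is the grip in N (left out, the last holds). Time passes only in rows, so rows that repeat a pose let the fingers close. It gives the time, the measured TCP pose, the force and the opening at its end, in the units of the state.
- ctrl.get_state(): the state, without advancing time (a new reading comes with each control period).
- cams.read_camera(name): name is "side" or "top"; returns (picture, depth): 480x640x3 uint8, blue, green, red; 480x640 float32, m along the optical axis (not along the pixel's ray), 0 where there is no reading.
- cams.camera_model(name): a dict with "intrinsics" (3x3 intrinsics, pixels), "distortion" ([k1, k2, p1, p2, k3] as OpenCV has them; the pictures are not rectified), "rvec" (rotation vector, rad) and "tvec" (3), from world to camera coordinates, as OpenCV has them. Camera axes: x right, y down, z forward; pixel columns grow to the right and rows downward; lengths in m; the calibration is good to about 2 mm. A picture is of the moment at which its call begins. camera_model takes no time and is no camera call.
- ctrl.sign_off(): hands the job in, once; it reports no verdict.
The state is a dict: "time": time; "qpos": joint angles; "dq": joint speeds; "joint_efforts": joint torques, N m; "eef_pos": TCP position; "tcp_rot": TCP orientation; "contact_force": force on the tool from outside, world axes, zero at the start; "wrist_torque": the same for the moment, N m; "opening": opening from 0.0 (shut) to 1.0 (fully open).
Only numpy, scipy, OpenCV 4.12 (cv2) and the standard library are available. Lean on these libraries where they do the work, as an engineer would, in place of code of your own. Each camera call takes 0.05 s, during which the arm holds its last target.

### The job

The strainer chest is closed by a flush steel shutter with no handle: press lightly on it with the shut fingers and slide it fully open by friction, lower the brass strainer upright into its seat inside (do not drop it), let go, and slide the shutter fully shut over it the same way. The shutter rides on weak springs in a worn guide, so feel for it and never bear on it or the chest with more than 20 N. Leave the sleeve, the round cover and the spanner where they lie.

Things in the scene. Friction and masses are not known exactly. Their poses are not given: they have to be found in the camera images.
- chest: Fixed dark cast-iron box 130 (x) x 216 (y) x 95 mm high, 8 mm foot flange all round, pipe stub on its +x side to 97 mm from the middle. Origin: centre of its underside. The shutter opens along its +y. Mouth in the top: 100 (x) x 186 (y) mm. The +y half is a shelf 17 mm below the rim where the open shutter parks; the -y half (y -93 to -8 mm) is the strainer pocket, 32 mm above the work surface.
- rim_shut (a point): Point at the height of the chest's rim (95 mm above the work surface), above the middle of the fully shut shutter; axes as the chest. Add the shutter's travel along +y for its middle. Unpressed, the plate's top there lies 0 to 8 mm below the rim when shut, 2 to 6 mm below when open, different each time: find it by feel.
- shutter (a joint): Shutter travel, m: 0 shut, 0.086 fully open (end stops). Plain steel plate 98 x 98 x 5 mm, no handle, sliding friction about 4 N: a press of 8 to 13 N drags it, less may slip. It gives on springs, 6 N per mm, bottoming after 4.5 mm. Its worn guide makes it climb or fall evenly by up to 2.6 mm over the travel (unknown which, up to 0.03 rad), so a level push slips or presses too hard: keep correcting.
- seat (a point): Centre of the floor of the seat bore in the middle of the pocket (pocket 100 x 85 mm), 12 mm above the work surface; axes as the chest. The bore is 40 mm in diameter, 20 mm deep, its mouth chamfered 3 mm.
- strainer: Loose brass strainer cartridge, standing upright, 60 mm high, about 0.2 kg: round body 32 mm in diameter up to 40 mm high (foot chamfered 3 mm), then a round grip knob 16 mm in diameter from 41 to 60 mm. Origin: centre of its underside; z up. Seated, its underside is on the seat and its top is clear below the shutter.
- sleeve: Bystander: loose steel bearing sleeve standing on end, a ring 54 mm outside, 36 mm inside, 38 mm high. Origin: centre of its underside.
- cover: Bystander: loose round steel cover, 90 mm in diameter, 18 mm high. Origin: centre of its underside.
- spanner: Bystander: loose steel spanner, 150 mm long, lying flat along its x axis. Origin: underside, mid-length.

How it is judged:
By the outcome, as a careful person would: the job done as asked, in the order asked, and still so for the second after the job is handed in, with the robot touching nothing.
It also fails if it takes over 72 s, if anything falls off the work surface, if the arm or the gripper's body presses on something with over 40 N, if the wrist force passes 120 N, or if a joint passes its speed limit or range.

## Working session

There is one attempt and no reset: what is moved stays moved. The work goes in short steps, Python scripts to look and compute and a tool call to move; the robot and the scene stay as the last step left them, time stands still between calls to the robot, and variables do not carry over. Pictures are saved under pics/ and viewed, and the job is handed in when it is done.

Besides the shell and the picture viewer there is one more tool, called after "Request:" as a command line: name --argument value ..., lists and objects as JSON in quotes. play_rows: Moves the arm, as the interface text tells. Its arguments: {"type":"object","properties":{"steps":{"type":"array","items":{"type":"object","properties":{"claw":{"type":"number"},"tx":{"type":"number"},"ty":{"type":"number"},"tz":{"type":"number"},"ax":{"type":"number"},"ay":{"type":"number"},"az":{"type":"number"}}}},"grip_force":{"type":"number"}},"required":["steps"]}

```bash
ls; mkdir -p pics; python3 - <<'E'
from plant import ctrl,cams
import cv2,numpy as np
print(ctrl.get_state())
for n in("side","top"):
    p,d=cams.read_camera(n); cv2.imwrite(f"pics/{n}0.png",p); np.save(f"{n}0.npy",d)
    m=cams.camera_model(n); print(n,m)
    print(d[d>0].min(),d.max(),(d==0).mean())
E
```

```text
pics
{'time': 0.0, 'qpos': array([-1.37798842e+00,  2.87187174e-01,  1.57821197e+00,  6.91627107e-06,
        1.27858837e+00, -1.50006593e-01]), 'dq': array([-0.00066207,  0.00047803,  0.00183774,  0.00032874,  0.00192385,
       -0.00165326]), 'joint_efforts': array([ 6.58942936e-04, -4.05981016e+01, -2.92623550e+01, -7.29238195e-05,
        5.66245973e-03,  5.13968942e-06]), 'eef_pos': array([ 0.22677241, -0.63496128,  0.19211401]), 'tcp_rot': array([-0.12062559,  0.69759082, -0.69589769,  0.12059404]), 'contact_force': array([ 0.05292966, -0.14996962,  0.41153358]), 'wrist_torque': array([-0.01098073, -0.0088849 ,  0.00277167]), 'opening': 1.0056092957031801}
side {'intrinsics': array([[453.42316902,   0.        , 321.14998389],
       [  0.        , 453.42316902, 236.56530624],
       [  0.        ,   0.        ,   1.        ]]), 'distortion': array([-0.1138356,  0.       ,  0.       ,  0.       ,  0.       ]), 'rvec': array([ 2.08256018, -0.46188406,  0.27465452]), 'tvec': array([-0.55711163,  0.23512954,  0.61711196])}
0.36276618 3.1016853 0.003961588541666667
top {'intrinsics': array([[603.36138901,   0.        , 321.9203662 ],
       [  0.        , 603.36138901, 238.20056173],
       [  0.        ,   0.        ,   1.        ]]), 'distortion': array([-0.20875412,  0.        ,  0.        ,  0.        ,  0.        ]), 'rvec': array([ 2.11205932, -2.16577985,  0.13446254]), 'tvec': array([0.0690254 , 0.64806151, 1.31622857])}
0.69334745 2.3704383 0.004036458333333334
```

View pics/top0.png

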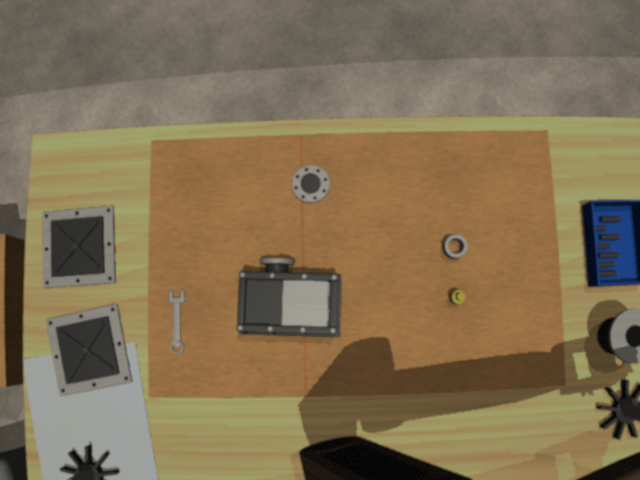

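View pics/side0.png

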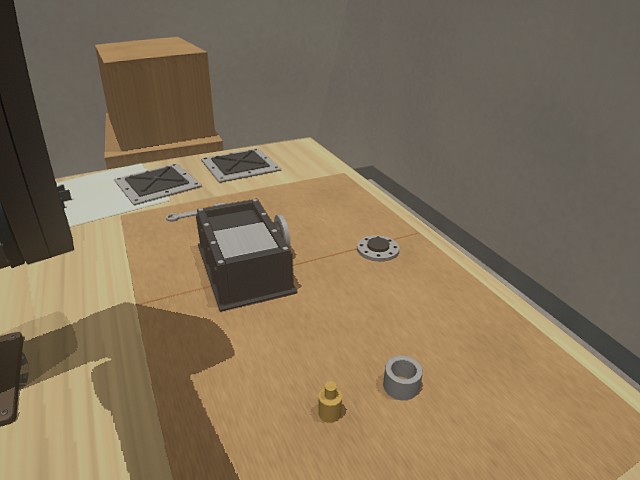

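The top view shows the chest around (290,302) with the shutter plate at its right, at (306,303), and the dark parking half at (263,302). The strainer is at (457,297), the sleeve at (455,246), the cover at (310,184) and the spanner at (177,320). The side view shows the strainer at (330,402), the chest at (245,255) and the sleeve at (403,377). Next I'll measure.

```bash
cat > h.py <<'E'
import cv2,numpy as np
from plant import cams
def M(n):
    m=cams.camera_model(n); R=cv2.Rodrigues(m['rvec'])[0]
    return m['intrinsics'],m['distortion'],R,np.array(m['tvec'])
def cloud(n,d):
    K,D,R,t=M(n); v,u=np.mgrid[0:480,0:640]
    uv=np.stack([u,v],-1).reshape(-1,1,2).astype(np.float64)
    xy=cv2.undistortPoints(uv,K,D).reshape(480,640,2)
    P=np.dstack([xy*d[...,None],d])
    W=(P-t)@R; W[d<=0]=np.nan
    return W
def ray(n,uv):
    K,D,R,t=M(n); xy=cv2.undistortPoints(np.array(uv,float).reshape(-1,1,2),K,D).reshape(-1,2)
    d=np.c_[xy,np.ones(len(xy))]@R
    return -R.T@t,d
def atz(n,uv,z):
    o,d=ray(n,uv); return o+d*((z-o[2])/d[:,2])[:,None]
def proj(n,X):
    m=cams.camera_model(n)
    return cv2.projectPoints(np.array(X,float).reshape(-1,1,3),m['rvec'],m['tvec'],m['intrinsics'],m['distortion'])[0].reshape(-1,2)
E
python3 - <<'E'
from h import *
for n in("side","top"):
    d=np.load(n+"0.npy");W=cloud(n,d);p=cv2.imread(f"pics/{n}0.png")
    print(n,'o',ray(n,[[320,240]])[0])
    # objects
    Z=W[...,2]
    hsv=cv2.cvtColor(p,cv2.COLOR_BGR2HSV)
    for name,c in {'side':{'str':(330,402,35),'sleeve':(403,377,35),'chest':(245,255,70)},'top':{'str':(457,297,22),'sleeve':(455,246,22),'chest':(290,302,75),'cover':(310,184,35)}}[n].items():
        u,v,r=c; S=W[v-r:v+r,u-r:u+r].reshape(-1,3); S=S[np.isfinite(S[:,2])]
        S=S[(S[:,2]<0.2)&(S[:,2]>-.02)]
        T=S[S[:,2]>0.008]
        print(name,'table z',np.round(np.median(S[S[:,2]<.008][:,2]),4),'bbox',T.min(0).round(4),T.max(0).round(4),'med',np.median(T,0).round(4))
        if name=='chest': print(np.histogram(T[:,2],bins=np.arange(0,.11,.005)))
    for nm,(u,v,r) in {'top':{'a':(290,302,80),'b':(457,270,70)},'side':{'a':(245,255,70),'b':(365,390,60)}}[n].items():
        cv2.imwrite(f"pics/{n}0{nm}.png",cv2.resize(p[max(0,v-r):v+r,u-r:u+r],(600,600),interpolation=cv2.INTER_CUBIC))
E
```

```text
side o [ 0.32486847 -0.60040384  0.52958677]
str table z 0.0009 bbox [ 0.4943 -0.2675  0.0081] [ 0.5249 -0.236   0.0627] med [ 0.506  -0.258   0.0392]
sleeve table z 0.001 bbox [ 0.5995 -0.2791  0.008 ] [ 0.6524 -0.2264  0.0402] med [ 0.6241 -0.2564  0.0305]
chest table z 0.0012 bbox [0.4183 0.0112 0.008 ] [0.605  0.5626 0.098 ] med [0.5004 0.0627 0.0796]
(array([   0,  267,  203,  176,  185,  203,  198,  199,  199,  224,  204,
        237,  238,  268,  263,  980,  415,  367, 2592,  588,    0]), array([0.   , 0.005, 0.01 , 0.015, 0.02 , 0.025, 0.03 , 0.035, 0.04 ,
       0.045, 0.05 , 0.055, 0.06 , 0.065, 0.07 , 0.075, 0.08 , 0.085,
       0.09 , 0.095, 0.1  , 0.105]))
top o [0.45501179 0.03137439 1.39613244]
str table z 0.0013 bbox [ 0.4699 -0.3036  0.008 ] [ 0.5572 -0.2047  0.0671] med [ 0.5091 -0.2477  0.0408]
sleeve table z 0.0015 bbox [ 0.585  -0.3025  0.008 ] [ 0.6747 -0.2111  0.0488] med [ 0.6254 -0.2507  0.0361]
chest table z 0.001 bbox [ 0.3413 -0.0415  0.008 ] [0.6827 0.2996 0.106 ] med [0.5078 0.1337 0.0903]
(array([   0,  201,  108,    4,    0,   33,   77,   32,    6,    9,   18,
         35,   47,  100,  295, 1162,  465,  607, 2299, 1120,   48]), array([0.   , 0.005, 0.01 , 0.015, 0.02 , 0.025, 0.03 , 0.035, 0.04 ,
       0.045, 0.05 , 0.055, 0.06 , 0.065, 0.07 , 0.075, 0.08 , 0.085,
       0.09 , 0.095, 0.1  , 0.105]))
cover table z 0.0014 bbox [ 0.71   -0.0019  0.008 ] [0.8688 0.1609 0.0261] med [0.7852 0.0789 0.0123]
```

```bash
python3 - <<'E'
import cv2,numpy as np
a=[cv2.imread(f"pics/{x}.png") for x in("top0a","side0a")]
cv2.imwrite("pics/m.png",cv2.resize(np.hstack(a),(800,400)))
E
```

```text
(no output)
```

View pics/top0a.png

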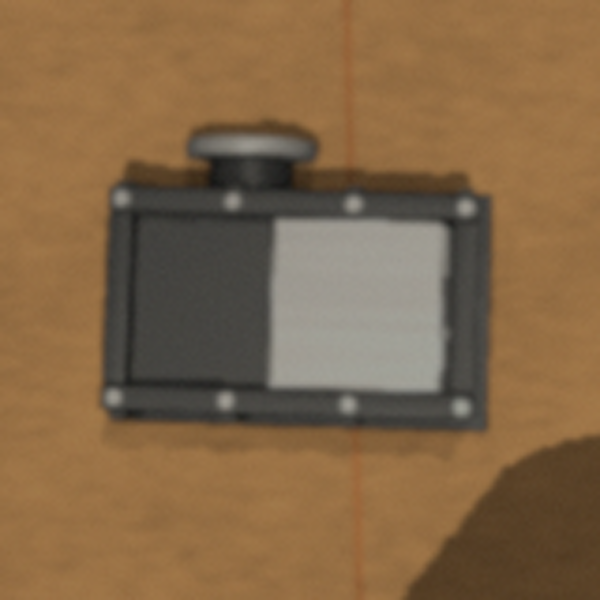

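View pics/side0a.png

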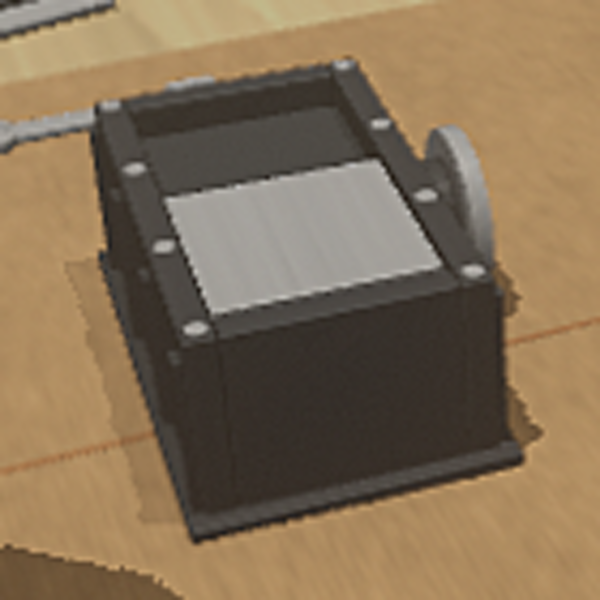

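```bash
python3 - <<'E'
from h import *
def full(c,u,v,r): return (np.array(c,float)+.5)*(2*r/600)-.5+[u-r,v-r]
tb=full([(122,197),(467,207),(461,407),(113,397),(232,201),(354,204),(348,405),(226,401)],290,302,80)
sb=full([(345,65),(473,271),(196,329),(109,106),(380,124),(426,195),(164,247),(134,169)],245,255,70)
from cv2 import triangulatePoints
def P(n):
    K,D,R,t=M(n); return np.c_[R,t]
def tri(a,b):
    ua=cv2.undistortPoints(a.reshape(-1,1,2),*M('top')[:2]).reshape(-1,2).T
    ub=cv2.undistortPoints(b.reshape(-1,1,2),*M('side')[:2]).reshape(-1,2).T
    X=cv2.triangulatePoints(P('top'),P('side'),ua,ub); return (X[:3]/X[3]).T
X=tri(tb,sb);print(X.round(4)); print('mean',X.mean(0), X[:4].mean(0))
for nm,n,q in(('top','top',tb),('side','side',sb)):
    Y=atz(n,q,.0955); print(nm,Y[:4].mean(0).round(4),Y.mean(0).round(4))
    e=(Y[0]-Y[1])+(Y[3]-Y[2]); print('yaw of +y axis',np.degrees(np.arctan2(-e[0],e[1])), np.linalg.norm(e)/2)
    e=(Y[0]-Y[3])+(Y[1]-Y[2]); print('yaw of x',np.degrees(np.arctan2(e[1],e[0])),np.linalg.norm(e)/2)
# fits by color: strainer (yellow)
for n,box in(('top',(430,320,275,480)),('side',(300,440,365,360))):
    p=cv2.imread(f'pics/{n}0.png');h=cv2.cvtColor(p,cv2.COLOR_BGR2HSV)
    u0,v1,v0,u1=box; sub=h[v0:v1,u0:u1] if n=='top' else h[365:440,300:360]
    o=(u0,v0) if n=='top' else (300,365)
    m=((sub[...,1]>150)&(sub[...,0]>18)&(sub[...,0]<35)).astype(np.uint8)
    c=cv2.connectedComponentsWithStats(m); i=1+np.argmax(c[2][1:,4]); print(n,c[2][i]+[o[0],o[1],0,0,0],c[3][i]+o)
E
```

```text
[[0.5686 0.227  0.0962]
 [0.5579 0.0274 0.0965]
 [0.4435 0.0338 0.096 ]
 [0.4532 0.2336 0.0958]
 [0.5648 0.163  0.096 ]
 [0.5614 0.0924 0.0966]
 [0.4464 0.0983 0.0962]
 [0.45   0.1682 0.0963]]
mean [0.50571312 0.13047203 0.09620411] [0.50580165 0.13046684 0.09613771]
top [0.5054 0.1306 0.0955] [0.5053 0.1306 0.0955]
yaw of +y axis -2.8999363328022922 0.20003885553182418
yaw of x -3.194772900434847 0.11514472830045108
side [0.5065 0.1314 0.0955] [0.5065 0.1316 0.0955]
yaw of +y axis -2.9274321705454462 0.1998436187866386
yaw of x -2.8484883789161897 0.11545659481111176
top [450 290  16  13 115] [457.05217391 295.33913043]
side [319 399  23  23 256] [329.1484375 411.6875   ]
```

View pics/side0b.png

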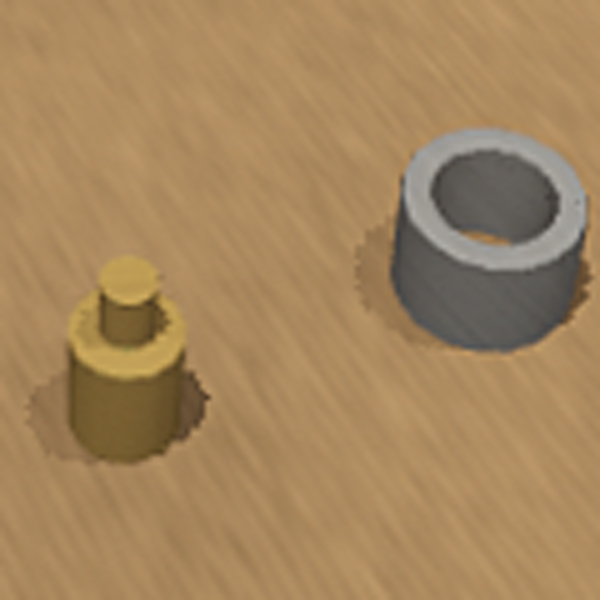

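View pics/top0b.png

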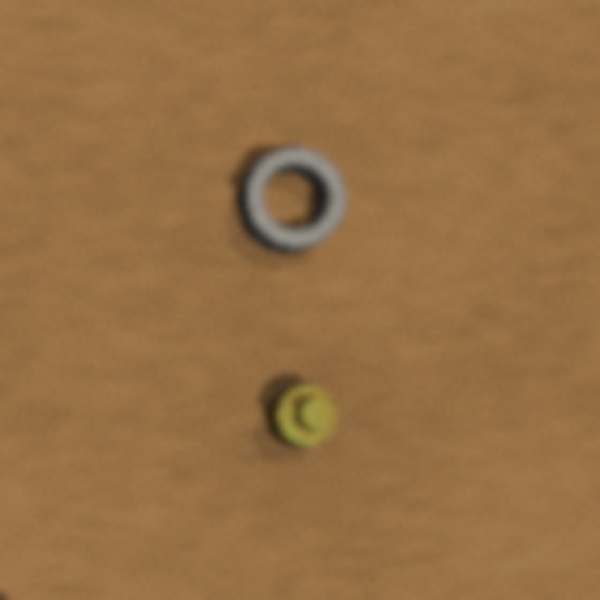

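```bash
python3 - <<'E'
from h import *
from scipy.spatial.transform import Rotation as Ro
from plant import ctrl
s=ctrl.get_state(); R=Ro.from_quat(s['tcp_rot']).as_matrix(); print(R.round(4))
def full(c,u,v,r): return (np.array(c,float)+.5)*(2*r/600)-.5+[u-r,v-r]
def P(n):
    K,D,R,t=M(n); return np.c_[R,t]
def tri(a,b):
    ua=cv2.undistortPoints(a.reshape(-1,1,2),*M('top')[:2]).reshape(-1,2).T
    ub=cv2.undistortPoints(b.reshape(-1,1,2),*M('side')[:2]).reshape(-1,2).T
    X=cv2.triangulatePoints(P('top'),P('side'),ua,ub); return (X[:3]/X[3]).T
t=full([(313,410),(298,198)],457,270,70); q=full([(129,278),(494,198)],365,390,60)
print('knob top, sleeve top',tri(t,q).round(4))
print(atz('top',t[:1],.06),atz('side',q[:1],.06), atz('top',t[1:],.038),atz('side',q[1:],.038))
# body outline checks
for z,r in((0,.013),(.04,.016),(.06,.008)):
    pass
c=np.array([.507,-.249])
# silhouette: project model, compare to side mask extents
th=np.linspace(0,2*np.pi,90)
for c in ([.507,-.249],[.508,-.249],[.507,-.250]):
  pts=np.array([[c[0]+r*np.cos(a),c[1]+r*np.sin(a),z] for z,r in((.003,.016),(.04,.016),(.06,.008)) for a in th])
  for n in('side','top'):
    p=proj(n,pts); print(c,n,p.min(0).round(2),p.max(0).round(2))
C=np.array([.506,.131]);a=np.radians(-2.95);ex=np.array([np.cos(a),np.sin(a)]);ey=np.array([-np.sin(a),np.cos(a)])
print('shut mid',C-ey*.044,'open mid',C+ey*.042,'seat',C-ey*.0505,'ends',C-ey*.093,C+ey*.093)
E
```

```text
[[-9.418e-01 -4.000e-04  3.361e-01]
 [-3.361e-01  2.200e-03 -9.418e-01]
 [-3.000e-04 -1.000e+00 -2.200e-03]]
knob top, sleeve top [[ 0.5108 -0.2508  0.0604]
 [ 0.6251 -0.2532  0.0389]]
[[ 0.51121539 -0.25105186  0.06      ]] [[ 0.51043335 -0.25038326  0.06      ]] [[ 0.62518759 -0.25333152  0.038     ]] [[ 0.62576586 -0.25258009  0.038     ]]
[0.507, -0.249] side [315.1  380.54] [339.31 422.48]
[0.507, -0.249] top [447.02 290.54] [463.98 305.24]
[0.508, -0.249] side [315.76 380.29] [339.98 422.21]
[0.508, -0.249] top [447.  290.1] [463.96 304.81]
[0.507, -0.25] side [315.41 381.07] [339.66 423.04]
[0.507, -0.25] top [447.45 290.53] [464.41 305.23]
shut mid [0.50373556 0.08705831] open mid [0.50816151 0.17294434] seat [0.50340104 0.08056692] ends [0.5012138  0.03812324] [0.5107862  0.22387676]
```

Request:
play_rows --steps '[{"claw":0,"tx":-1.3,"ty":0,"tz":-1.0,"ax":0,"ay":-3,"az":0},{"claw":0,"tx":-4,"ty":0,"tz":-3,"ax":0,"ay":-8,"az":0},{"claw":0,"tx":-7,"ty":0,"tz":-5.3,"ax":0,"ay":-14,"az":0},{"claw":0,"tx":-10,"ty":0,"tz":-7.6,"ax":0,"ay":-20,"az":0},{"claw":0,"tx":-13,"ty":0,"tz":-9.8,"ax":0,"ay":-26.4,"az":0},{"claw":0,"tx":-16,"ty":0,"tz":-12.1,"ax":0,"ay":-33,"az":0},{"claw":0,"tx":-19,"ty":0,"tz":-14.4,"ax":0,"ay":-39.4,"az":0},{"claw":0,"tx":-22,"ty":0,"tz":-16.7,"ax":0,"ay":-46,"az":0},{"claw":0,"tx":-25,"ty":0,"tz":-18.9,"ax":0,"ay":-52.4,"az":0},{"claw":0,"tx":-28,"ty":0,"tz":-21.2,"ax":0,"ay":-58.4,"az":0},{"claw":0,"tx":-30.5,"ty":0,"tz":-23,"ax":0,"ay":-64,"az":0},{"claw":0,"tx":-32,"ty":0,"tz":-24.2,"ax":0,"ay":-67.4,"az":0}]' --grip_force 40

```text
time: 1.1
eef_pos: [0.448, -0.2972, 0.1931]
tcp_rot: [-0.488, 0.512, -0.511, 0.489]
contact_force: [-0.1, -0.6, 1.1]
opening: -0.001
```

Request:
play_rows --steps '[{"claw":0,"tx":-1.5,"ty":0,"tz":0.1},{"claw":0,"tx":-4.5,"ty":0,"tz":0.4},{"claw":0,"tx":-8.2,"ty":0,"tz":0.8},{"claw":0,"tx":-12,"ty":0,"tz":1.1},{"claw":0,"tx":-16,"ty":0.3,"tz":1.5},{"claw":0,"tx":-20,"ty":1,"tz":1.9},{"claw":0,"tx":-24,"ty":2,"tz":2.2},{"claw":0,"tx":-28,"ty":3.2,"tz":2.6},{"claw":0,"tx":-32,"ty":4.5,"tz":3},{"claw":0,"tx":-35.5,"ty":5.6,"tz":3.3},{"claw":0,"tx":-37.7,"ty":6.4,"tz":3.5},{"claw":0,"tx":-38.7,"ty":6.8,"tz":3.6}]'

```text
invalid input at $.steps[0]: expected keys claw, tx, ty, tz, ax, ay, az
```

Request:
play_rows --steps '[{"claw":0,"tx":0,"ty":0,"tz":0},{"claw":0,"tx":0,"ty":0,"tz":0}]'

```text
invalid input at $.steps[0]: expected keys claw, tx, ty, tz, ax, ay, az
```

```bash
cat >> h.py <<'E'
from scipy.spatial.transform import Rotation as Ro
C=np.array([.506,.131]);_a=np.radians(-2.95);ex=np.array([np.cos(_a),np.sin(_a)]);ey=np.array([-np.sin(_a),np.cos(_a)])
def st():
    from plant import ctrl
    s=ctrl.get_state(); R=Ro.from_quat(s['tcp_rot']).as_matrix()
    p=s['eef_pos']; q=p[:2]-C
    print('t',round(s['time'],3),'pos',p.round(4),'chest xy mm',(1e3*q@ex).round(1),(1e3*q@ey).round(1),'F',s['contact_force'].round(2),'op',round(s['opening'],3),'yaw',np.degrees(np.arctan2(R[1,2],R[0,2])).round(2),'down',R[:,1].round(4))
    return s,R
E
python3 -c "
from h import *
s,R=st()"
```

```text
t 1.1 pos [ 0.448  -0.2972  0.1931] chest xy mm -35.8 -430.6 F [-0.07 -0.61  1.14] op -0.001 yaw -2.58 down [-1.0e-04  1.3e-03 -1.0e+00]
```

Request:
play_rows --steps '[{"claw":0,"tx":-1.5,"ty":0,"tz":0.1,"ax":0,"ay":0,"az":0},{"claw":0,"tx":-4.5,"ty":0,"tz":0.4,"ax":0,"ay":0,"az":0},{"claw":0,"tx":-8.2,"ty":0,"tz":0.8,"ax":0,"ay":0,"az":0},{"claw":0,"tx":-12,"ty":0,"tz":1.1,"ax":0,"ay":0,"az":0},{"claw":0,"tx":-16,"ty":0.3,"tz":1.5,"ax":0,"ay":0,"az":0},{"claw":0,"tx":-20,"ty":1,"tz":1.9,"ax":0,"ay":0,"az":0},{"claw":0,"tx":-24,"ty":2,"tz":2.2,"ax":0,"ay":0,"az":0},{"claw":0,"tx":-28,"ty":3.2,"tz":2.6,"ax":0,"ay":0,"az":0},{"claw":0,"tx":-32,"ty":4.5,"tz":3,"ax":0,"ay":0,"az":0},{"claw":0,"tx":-35.5,"ty":5.6,"tz":3.3,"ax":0,"ay":0,"az":0},{"claw":0,"tx":-37.7,"ty":6.4,"tz":3.5,"ax":0,"ay":0,"az":0},{"claw":0,"tx":-38.7,"ty":6.8,"tz":3.6,"ax":0,"ay":0,"az":0}]'

```text
time: 2.1
eef_pos: [0.5014, 0.0867, 0.1238]
tcp_rot: [-0.488, 0.513, -0.512, 0.487]
contact_force: [-0.5, -0.5, 0.6]
opening: -0.001
```

Request:
play_rows --steps '[{"claw":0,"tx":0,"ty":0,"tz":0,"ax":0,"ay":0,"az":0},{"claw":0,"tx":0,"ty":0,"tz":0,"ax":0,"ay":0,"az":0}]'

```text
time: 2.27
eef_pos: [0.5027, 0.0838, 0.1254]
tcp_rot: [0.487, -0.513, 0.513, -0.487]
contact_force: [0.0, -0.1, 0.1]
opening: -0.003
```

```bash
python3 -c "
from h import *
s,R=st()"
```

```text
t 2.267 pos [0.5027 0.0838 0.1254] chest xy mm -0.9 -47.3 F [ 0.02 -0.07  0.12] op -0.003 yaw -2.97 down [-7.e-04 -8.e-04 -1.e+00]
```

```bash
python3 - <<'E'
from h import *
for n in('side','top'):
    W=cloud(n,np.load(n+'0.npy')); q=W[...,:2]-C; x=q@ex;y=q@ey; z=W[...,2]
    f=lambda m:(np.nanmedian(z[m]).round(4),m.sum())
    print(n,'rim-x',f((abs(x+.0575)<.005)&(abs(y)<.09)&(z>.085)),'rim-y',f((abs(y+.1005)<.005)&(abs(x)<.045)&(z>.085)))
    m=(abs(x)<.04)&(z>.07)
    for a in range(-85,0,15): print(a,f(m&(abs(y-a/1e3)<.0075)))
    print('shelf',f(m&(abs(y-.05)<.03)))
E
```

```text
side rim-x (np.float64(0.0949), np.int64(270)) rim-y (np.float64(0.0946), np.int64(194))
-85 (np.float64(0.0921), np.int64(173))
-70 (np.float64(0.0922), np.int64(203))
-55 (np.float64(0.092), np.int64(191))
-40 (np.float64(0.0919), np.int64(189))
-25 (np.float64(0.0919), np.int64(178))
-10 (np.float64(0.0918), np.int64(177))
shelf (np.float64(0.0781), np.int64(433))
top rim-x (np.float64(0.0951), np.int64(383)) rim-y (np.float64(0.0951), np.int64(195))
-85 (np.float64(0.0922), np.int64(156))
-70 (np.float64(0.092), np.int64(256))
-55 (np.float64(0.0921), np.int64(255))
-40 (np.float64(0.092), np.int64(261))
-25 (np.float64(0.0917), np.int64(257))
-10 (np.float64(0.0919), np.int64(257))
shelf (np.float64(0.0779), np.int64(987))
```

Request:
play_rows --steps '[{"claw":0,"tx":-0.05,"ty":0.4,"tz":0,"ax":0,"ay":0,"az":0},{"claw":0,"tx":-0.1,"ty":1.2,"tz":0,"ax":0,"ay":0,"az":0},{"claw":0,"tx":-0.2,"ty":2.1,"tz":0,"ax":0,"ay":0,"az":0},{"claw":0,"tx":-0.2,"ty":2.7,"tz":0,"ax":0,"ay":0,"az":0},{"claw":0,"tx":-0.2,"ty":3.0,"tz":0,"ax":0,"ay":0,"az":0},{"claw":0,"tx":-0.2,"ty":3.0,"tz":0,"ax":0,"ay":0,"az":0},{"claw":0,"tx":-0.2,"ty":3.0,"tz":0,"ax":0,"ay":0,"az":0}]'

```text
time: 2.85
eef_pos: [0.5028, 0.0862, 0.0951]
tcp_rot: [-0.487, 0.513, -0.513, 0.487]
contact_force: [-0.7, 0.4, 0.1]
opening: 0.003
```

Request:
play_rows --steps '[{"claw":0,"tx":0,"ty":0.1,"tz":0,"ax":0,"ay":0,"az":0},{"claw":0,"tx":0,"ty":0.2,"tz":0,"ax":0,"ay":0,"az":0},{"claw":0,"tx":0,"ty":0.25,"tz":0,"ax":0,"ay":0,"az":0},{"claw":0,"tx":0,"ty":0.25,"tz":0,"ax":0,"ay":0,"az":0}]'

```text
time: 3.18
eef_pos: [0.5031, 0.0864, 0.0931]
tcp_rot: [0.487, -0.513, 0.513, -0.487]
contact_force: [-1.2, 0.1, -0.1]
opening: -0.002
```

Request:
play_rows --steps '[{"claw":0,"tx":0,"ty":0.05,"tz":0,"ax":0,"ay":0,"az":0},{"claw":0,"tx":0,"ty":0.1,"tz":0,"ax":0,"ay":0,"az":0},{"claw":0,"tx":0,"ty":0.1,"tz":0,"ax":0,"ay":0,"az":0}]'

```text
time: 3.43
eef_pos: [0.5029, 0.0864, 0.092]
tcp_rot: [-0.487, 0.513, -0.513, 0.487]
contact_force: [0.2, -0.5, 0.7]
opening: -0.001
```

Request:
play_rows --steps '[{"claw":0,"tx":0,"ty":0.05,"tz":0,"ax":0,"ay":0,"az":0},{"claw":0,"tx":0,"ty":0.1,"tz":0,"ax":0,"ay":0,"az":0},{"claw":0,"tx":0,"ty":0.1,"tz":0,"ax":0,"ay":0,"az":0}]'

```text
time: 3.68
eef_pos: [0.5029, 0.0864, 0.0909]
tcp_rot: [-0.487, 0.513, -0.513, 0.487]
contact_force: [-0.3, 0.3, 0.7]
opening: -0.002
```

Request:
play_rows --steps '[{"claw":0,"tx":0,"ty":0.05,"tz":0,"ax":0,"ay":0,"az":0},{"claw":0,"tx":0,"ty":0.1,"tz":0,"ax":0,"ay":0,"az":0},{"claw":0,"tx":0,"ty":0.1,"tz":0,"ax":0,"ay":0,"az":0}]'

```text
time: 3.93
eef_pos: [0.5029, 0.0864, 0.0899]
tcp_rot: [-0.487, 0.513, -0.513, 0.487]
contact_force: [-0.5, -0.1, -0.4]
opening: -0.002
```

Request:
play_rows --steps '[{"claw":0,"tx":0,"ty":0.05,"tz":0,"ax":0,"ay":0,"az":0},{"claw":0,"tx":0,"ty":0.1,"tz":0,"ax":0,"ay":0,"az":0},{"claw":0,"tx":0,"ty":0.1,"tz":0,"ax":0,"ay":0,"az":0}]'

```text
time: 4.18
eef_pos: [0.5029, 0.0864, 0.0889]
tcp_rot: [-0.487, 0.513, -0.513, 0.487]
contact_force: [-0.9, 0.3, -0.6]
opening: -0.003
```

```bash
python3 - <<'E'
from h import *
from plant import cams
p,d=cams.read_camera('side');np.save('side1.npy',d)
cv2.imwrite('pics/side1.png',cv2.resize(p[150:310,140:340],(800,640))[:600])
st()
W=cloud('side',d); q=W[...,:2]-C; x=q@ex;y=q@ey; z=W[...,2]
m=(abs(x)<.045)&(y<0.005)&(y>-.092)&(z>.07)
print(np.histogram(z[m],bins=np.arange(.08,.11,.002)))
E
```

```text
t 4.233 pos [0.5029 0.0864 0.0889] chest xy mm -0.8 -44.7 F [-0.2  -0.23 -0.84] op -0.001 yaw -2.96 down [-2.e-04  0.e+00 -1.e+00]
(array([  0,   0,   0,   0,  15, 670, 654,   4,   0,   0,   0,   0,   0,
         0]), array([0.08 , 0.082, 0.084, 0.086, 0.088, 0.09 , 0.092, 0.094, 0.096,
       0.098, 0.1  , 0.102, 0.104, 0.106, 0.108]))
```

View pics/side1.png

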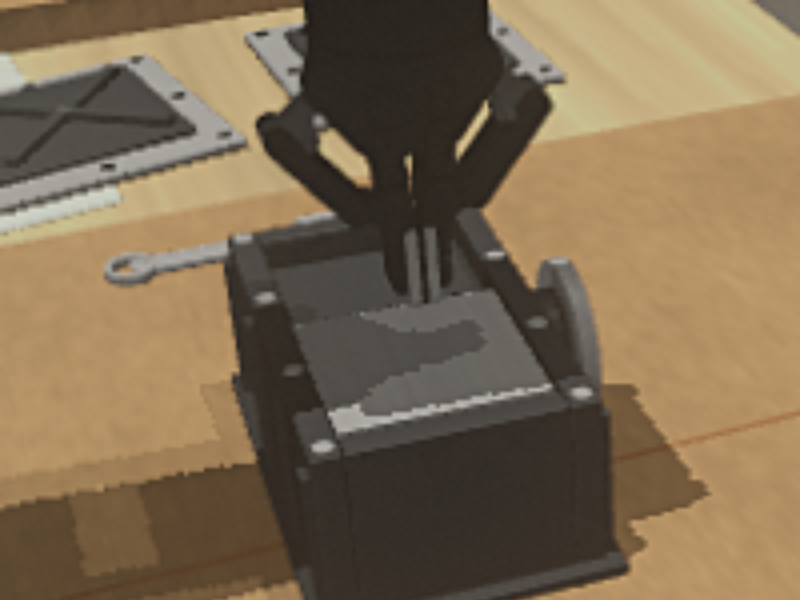

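```bash
python3 - <<'E'
from h import *
print(proj('side',[.5029,.0864,.0889]))
W=cloud('side',np.load('side1.npy'))
for v in range(200,234,3):
    w=W[v,246]; q=w[:2]-C; print(v,w.round(4),(q@ex*1e3).round(1),(q@ey*1e3).round(1))
E
```

```text
[[244.97697728 242.0586876 ]]
200 [0.5085 0.0762 0.1782] 5.3 -54.6
203 [0.5084 0.0772 0.172 ] 5.1 -53.6
206 [0.5086 0.0798 0.1649] 5.3 -51.0
209 [0.5072 0.0762 0.161 ] 4.1 -54.6
212 [0.5066 0.0753 0.1558] 3.4 -55.6
215 [0.5061 0.0753 0.15  ] 3.0 -55.7
218 [0.5062 0.0773 0.143 ] 2.9 -53.6
221 [0.506  0.0782 0.1365] 2.7 -52.7
224 [0.5047 0.0752 0.1323] 1.6 -55.8
227 [0.5194 0.1323 0.0922] 13.3 2.0
230 [0.5164 0.1228 0.0914] 10.8 -7.6
233 [0.5133 0.1129 0.091 ] 8.2 -17.7
```

```bash
python3 - <<'E'
from h import *
from plant import cams
p,d=cams.read_camera('side')
cv2.imwrite('pics/side2.png',cv2.resize(p[150:310,140:340],(800,640))[:600])
p2,d2=cams.read_camera('top')
cv2.imwrite('pics/top2.png',cv2.resize(p2[200:400,180:420],(720,600)))
st()
W=cloud('side',d)
for v in range(205,245,3):
    w=W[v,246]; q=w[:2]-C; print(v,w.round(4),(q@ex*1e3).round(1),(q@ey*1e3).round(1))
print(proj('top',[.5029,.0864,.0889]))
E
```

```text
t 4.333 pos [0.503  0.0864 0.089 ] chest xy mm -0.7 -44.7 F [0.3  0.51 0.29] op -0.002 yaw -2.96 down [ 0. -0. -1.]
205 [0.5087 0.0796 0.1669] 5.4 -51.2
208 [0.5073 0.0761 0.163 ] 4.2 -54.7
211 [0.507  0.0765 0.1571] 3.8 -54.4
214 [0.5065 0.0761 0.1514] 3.3 -54.8
217 [0.5063 0.0772 0.145 ] 3.1 -53.7
220 [0.506  0.0777 0.1388] 2.7 -53.2
223 [0.5047 0.0747 0.1346] 1.6 -56.3
226 [0.521  0.1377 0.0912] 14.7 7.5
229 [0.5174 0.1258 0.0918] 11.6 -4.6
232 [0.5136 0.1136 0.0928] 8.5 -17.0
235 [0.5102 0.1026 0.0932] 5.7 -28.2
238 [0.5072 0.0931 0.0927] 3.2 -37.7
241 [0.5046 0.085  0.0915] 1.0 -46.0
244 [0.5017 0.0756 0.0913] -1.5 -55.5
[[307.59374058 302.97667579]]
```

View pics/side2.png

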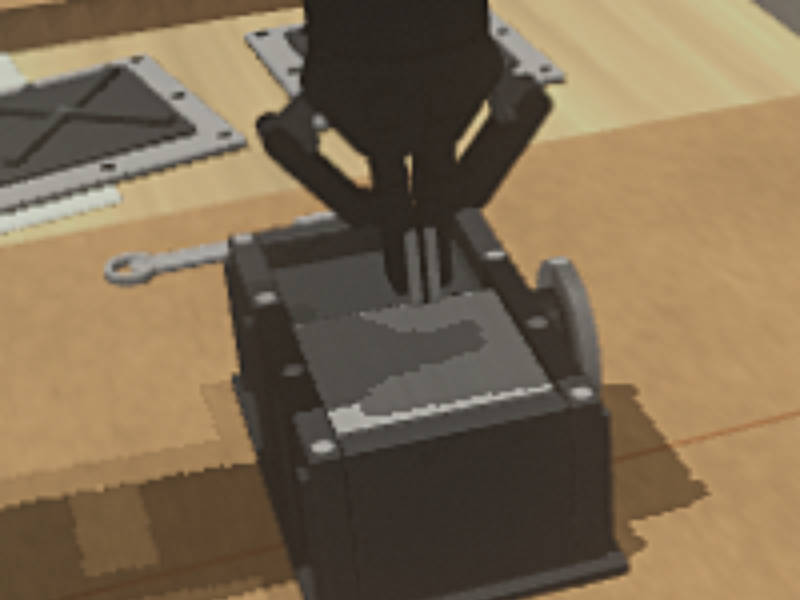

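View pics/top2.png

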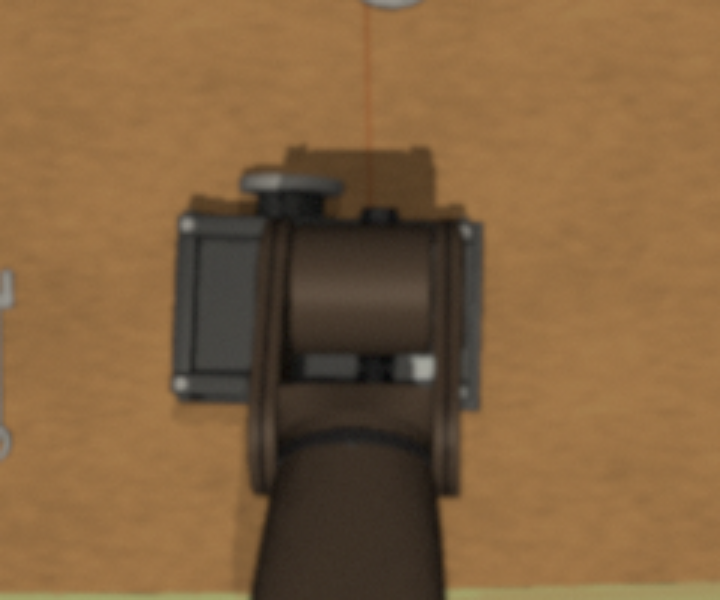

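The side view shows the fingertips at crop (425,300), about 40 mm above the plate, although the reported TCP is 3 mm below it. So the reported height looks about 40 mm too low. I'll trust the vision and the force reading, and keep feeling downward.

Request:
play_rows --steps '[{"claw":0,"tx":0,"ty":0.3,"tz":0,"ax":0,"ay":0,"az":0},{"claw":0,"tx":0,"ty":0.8,"tz":0,"ax":0,"ay":0,"az":0},{"claw":0,"tx":0,"ty":1.3,"tz":0,"ax":0,"ay":0,"az":0},{"claw":0,"tx":0,"ty":1.5,"tz":0,"ax":0,"ay":0,"az":0}]'

```text
time: 4.67
eef_pos: [0.5021, 0.0864, 0.0727]
tcp_rot: [-0.487, 0.513, -0.512, 0.486]
contact_force: [0.0, 1.5, 0.4]
opening: -0.002
```

```bash
python3 - <<'E'
from h import *
from plant import cams
p,d=cams.read_camera('side')
st()
W=cloud('side',d)
for u in (244,246):
  for v in range(222,244,2):
    w=W[v,u]; q=w[:2]-C; print(u,v,w[2].round(4),(q@ey*1e3).round(1))
E
```

```text
t 4.717 pos [0.502  0.0864 0.0726] chest xy mm -1.7 -44.7 F [-0.03  0.6  -0.69] op -0.001 yaw -2.96 down [-2.4e-03  1.0e-04 -1.0e+00]
244 222 0.1358 -53.6
244 224 0.1334 -56.3
244 226 0.1289 -55.5
244 228 0.1253 -56.2
244 230 0.1219 -57.3
244 232 0.1169 -55.7
244 234 0.0918 -21.1
244 236 0.0927 -29.6
244 238 0.0919 -35.1
244 240 0.0925 -42.8
244 242 0.0932 -50.7
246 222 0.1352 -53.9
246 224 0.1327 -56.5
246 226 0.1274 -54.3
246 228 0.1242 -55.6
246 230 0.1191 -53.9
246 232 0.1162 -55.8
246 234 0.0917 -22.4
246 236 0.0931 -31.5
246 238 0.0917 -36.1
246 240 0.0921 -43.6
246 242 0.0932 -51.9
```

Request:
play_rows --steps '[{"claw":0,"tx":0,"ty":0.3,"tz":0,"ax":0,"ay":0,"az":0},{"claw":0,"tx":0,"ty":0.8,"tz":0,"ax":0,"ay":0,"az":0},{"claw":0,"tx":0,"ty":1.3,"tz":0,"ax":0,"ay":0,"az":0},{"claw":0,"tx":0,"ty":1.6,"tz":0,"ax":0,"ay":0,"az":0},{"claw":0,"tx":0,"ty":1.7,"tz":0,"ax":0,"ay":0,"az":0},{"claw":0,"tx":0,"ty":1.7,"tz":0,"ax":0,"ay":0,"az":0}]'

```text
time: 5.22
eef_pos: [0.5026, 0.0864, 0.0565]
tcp_rot: [-0.487, 0.513, -0.513, 0.487]
contact_force: [-0.9, 0.7, -0.3]
opening: -0.004
```

```bash
python3 - <<'E'
from h import *
from plant import cams
p,d=cams.read_camera('side')
cv2.imwrite('pics/side3.png',cv2.resize(p[200:280,190:290],(750,600),interpolation=cv2.INTER_NEAREST))
st()
W=cloud('side',d)
for u in (246,):
  for v in range(230,248,1):
    w=W[v,u]; q=w[:2]-C; print(u,v,w[2].round(4),(q@ey*1e3).round(1))
E
```

```text
t 5.267 pos [0.5029 0.0864 0.0568] chest xy mm -0.8 -44.7 F [-0.03 -0.21 -0.45] op -0.004 yaw -2.96 down [-4.e-04  0.e+00 -1.e+00]
246 230 0.1195 -54.5
246 231 0.1165 -52.8
246 232 0.1156 -54.8
246 233 0.1143 -56.0
246 234 0.1108 -53.6
246 235 0.109 -54.0
246 236 0.1064 -53.1
246 237 0.1057 -55.4
246 238 0.1023 -53.2
246 239 0.1017 -55.5
246 240 0.0982 -53.3
246 241 0.0962 -53.4
246 242 0.0933 -52.2
246 243 0.0915 -52.7
246 244 0.0911 -55.2
246 245 0.0927 -60.9
246 246 0.0903 -60.5
246 247 0.0917 -65.9
```

View pics/side3.png

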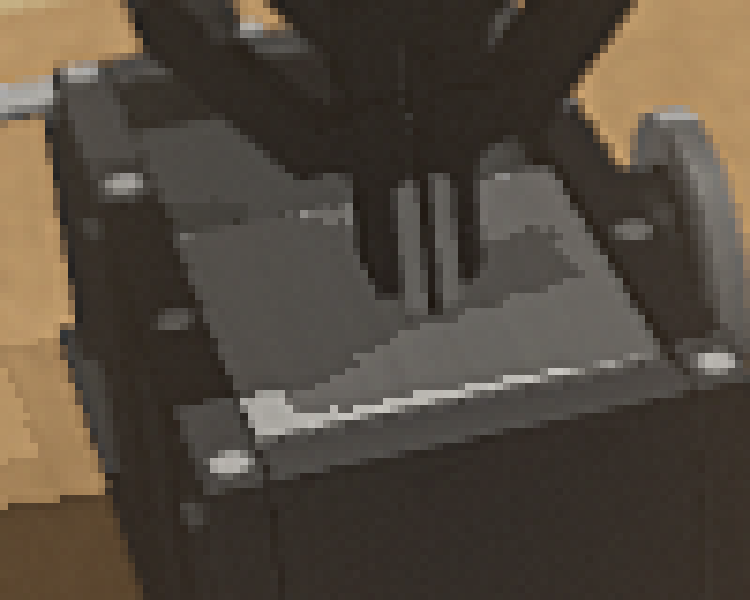

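The pads end at crop (435,312), essentially on the plate. I'll feel down in 1 mm steps from here.

Request:
play_rows --steps '[{"claw":0,"tx":0,"ty":0.05,"tz":0,"ax":0,"ay":0,"az":0},{"claw":0,"tx":0,"ty":0.1,"tz":0,"ax":0,"ay":0,"az":0},{"claw":0,"tx":0,"ty":0.1,"tz":0,"ax":0,"ay":0,"az":0}]'

```text
time: 5.52
eef_pos: [0.5031, 0.0864, 0.0562]
tcp_rot: [0.487, -0.513, 0.513, -0.487]
contact_force: [0.4, 1.0, 0.0]
opening: -0.0
```

Request:
play_rows --steps '[{"claw":0,"tx":0,"ty":0.05,"tz":0,"ax":0,"ay":0,"az":0},{"claw":0,"tx":0,"ty":0.1,"tz":0,"ax":0,"ay":0,"az":0},{"claw":0,"tx":0,"ty":0.1,"tz":0,"ax":0,"ay":0,"az":0}]'

```text
time: 5.77
eef_pos: [0.5029, 0.0864, 0.055]
tcp_rot: [-0.487, 0.513, -0.513, 0.487]
contact_force: [-0.3, 0.2, 0.9]
opening: 0.004
```

Request:
play_rows --steps '[{"claw":0,"tx":0,"ty":0.05,"tz":0,"ax":0,"ay":0,"az":0},{"claw":0,"tx":0,"ty":0.1,"tz":0,"ax":0,"ay":0,"az":0},{"claw":0,"tx":0,"ty":0.1,"tz":0,"ax":0,"ay":0,"az":0}]'

```text
time: 6.02
eef_pos: [0.5031, 0.0864, 0.0542]
tcp_rot: [0.487, -0.513, 0.513, -0.487]
contact_force: [-0.7, 0.3, 1.5]
opening: -0.001
```

Request:
play_rows --steps '[{"claw":0,"tx":0,"ty":0.05,"tz":0,"ax":0,"ay":0,"az":0},{"claw":0,"tx":0,"ty":0.1,"tz":0,"ax":0,"ay":0,"az":0},{"claw":0,"tx":0,"ty":0.1,"tz":0,"ax":0,"ay":0,"az":0}]'

```text
time: 6.27
eef_pos: [0.5032, 0.0864, 0.0536]
tcp_rot: [0.487, -0.513, 0.513, -0.487]
contact_force: [-1.4, -0.9, 4.4]
opening: 0.003
```

Request:
play_rows --steps '[{"claw":0,"tx":0,"ty":0.05,"tz":0,"ax":0,"ay":0,"az":0},{"claw":0,"tx":0,"ty":0.1,"tz":0,"ax":0,"ay":0,"az":0},{"claw":0,"tx":0,"ty":0.1,"tz":0,"ax":0,"ay":0,"az":0}]'

```text
time: 6.52
eef_pos: [0.5032, 0.0864, 0.0531]
tcp_rot: [0.487, -0.513, 0.513, -0.487]
contact_force: [-3.6, -0.8, 9.4]
opening: -0.002
```

```bash
python3 -c "
from h import *
s,R=st()"
```

```text
t 6.517 pos [0.5032 0.0864 0.0531] chest xy mm -0.5 -44.7 F [-3.55 -0.8   9.41] op -0.002 yaw -2.95 down [-0.e+00 -2.e-04 -1.e+00]
```

Request:
play_rows --steps '[{"claw":0,"tx":-0.1,"ty":0.02,"tz":0,"ax":0,"ay":0,"az":0},{"claw":0,"tx":-0.35,"ty":0.02,"tz":0,"ax":0,"ay":0,"az":0},{"claw":0,"tx":-0.65,"ty":0.02,"tz":0,"ax":0,"ay":0,"az":0},{"claw":0,"tx":-0.9,"ty":0.02,"tz":0,"ax":0,"ay":0,"az":0}]'

```text
time: 6.85
eef_pos: [0.5036, 0.0943, 0.0529]
tcp_rot: [0.488, -0.512, 0.513, -0.486]
contact_force: [-3.1, -4.3, 7.5]
opening: -0.005
```

```bash
python3 -c "
from h import *
s,R=st()"
```

```text
t 6.85 pos [0.5036 0.0943 0.0529] chest xy mm -0.5 -36.8 F [-3.05 -4.27  7.55] op -0.005 yaw -2.9 down [-5.0e-04 -2.7e-03 -1.0e+00]
```

Request:
play_rows --steps '[{"claw":0,"tx":-0.2,"ty":0.05,"tz":-0.02,"ax":0,"ay":0,"az":0},{"claw":0,"tx":-0.5,"ty":0.05,"tz":-0.03,"ax":0,"ay":0,"az":0},{"claw":0,"tx":-0.8,"ty":0.06,"tz":-0.03,"ax":0,"ay":0,"az":0},{"claw":0,"tx":-1.0,"ty":0.06,"tz":-0.03,"ax":0,"ay":0,"az":0}]'

```text
time: 7.18
eef_pos: [0.5041, 0.1044, 0.0526]
tcp_rot: [0.488, -0.512, 0.513, -0.487]
contact_force: [-3.6, -3.4, 8.7]
opening: 0.003
```

```bash
cat > look.py <<'E'
from h import *
from plant import cams
import sys
p,d=cams.read_camera('side'); st()
W=cloud('side',d);q=W[...,:2]-C; x=q@ex;y=q@ey;z=W[...,2]
h=cv2.cvtColor(p,cv2.COLOR_BGR2HSV)
cv2.imwrite('pics/%s.png'%sys.argv[1],cv2.resize(p[190:280,180:300],(800,600),interpolation=cv2.INTER_CUBIC))
m=(abs(x)<.045)&(z>.05)&(z<.0945)&(abs(y)<.092)
for xr in((-.04,-.025),(.025,.04)):
    k=m&(x>xr[0])&(x<xr[1])
    print('x',xr,[(a,(1e3*np.nanmedian(z[k&(abs(y-a/1e3)<.004)])).round(1)) for a in range(-88,92,8) if (k&(abs(y-a/1e3)<.004)).any()])
E
python3 look.py a1
```

```text
t 7.233 pos [0.5041 0.1047 0.0526] chest xy mm -0.5 -26.3 F [-3.98 -2.9   9.54] op 0.001 yaw -2.9 down [ 2.0e-04 -2.2e-03 -1.0e+00]
x (-0.04, -0.025) [(-72, np.float64(89.9)), (-64, np.float64(90.1)), (-56, np.float64(90.4)), (-48, np.float64(90.5)), (-40, np.float64(90.6)), (-32, np.float64(90.0)), (-24, np.float64(90.0)), (-16, np.float64(90.4)), (-8, np.float64(90.6)), (0, np.float64(90.5)), (8, np.float64(90.3)), (16, np.float64(89.8)), (24, np.float64(90.1)), (32, np.float64(90.2)), (48, np.float64(78.7)), (56, np.float64(78.7)), (64, np.float64(77.9)), (72, np.float64(78.1)), (80, np.float64(78.2)), (88, np.float64(78.4))]
x (0.025, 0.04) [(-72, np.float64(89.0)), (-64, np.float64(90.3)), (-56, np.float64(90.3)), (-48, np.float64(90.6)), (-40, np.float64(90.7)), (-32, np.float64(90.4)), (-24, np.float64(90.2)), (-16, np.float64(90.2)), (-8, np.float64(90.5)), (0, np.float64(90.3)), (8, np.float64(90.1)), (16, np.float64(90.1)), (24, np.float64(90.1)), (32, np.float64(89.1)), (48, np.float64(79.4)), (56, np.float64(78.1)), (88, np.float64(86.1))]
```

View pics/a1.png

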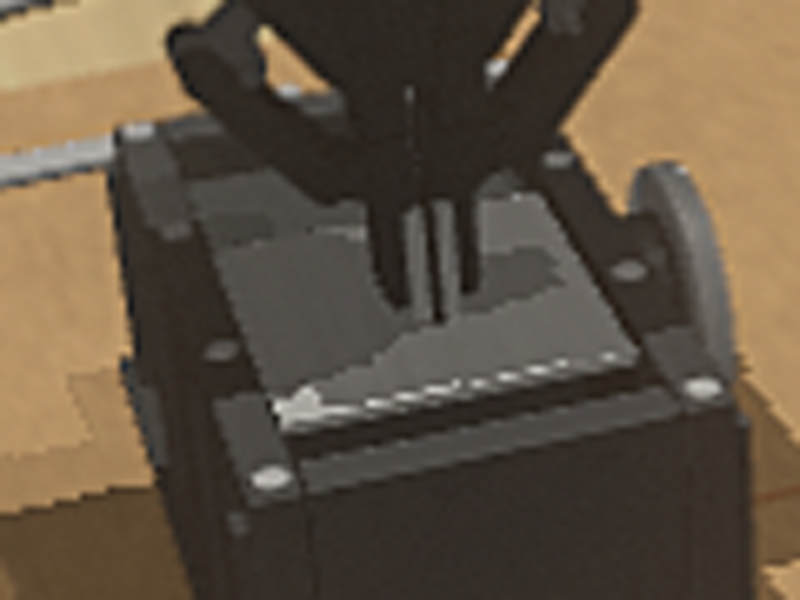

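Trailing edge at crop (450,390) has moved away from the -y rim and the leading edge is near chest y = +36 mm, so the plate follows the fingers with about 18 mm of travel. Continuing.

Request:
play_rows --steps '[{"claw":0,"tx":-0.2,"ty":0.02,"tz":-0.03,"ax":0,"ay":0,"az":0},{"claw":0,"tx":-0.55,"ty":0.03,"tz":-0.05,"ax":0,"ay":0,"az":0},{"claw":0,"tx":-0.9,"ty":0.04,"tz":-0.05,"ax":0,"ay":0,"az":0},{"claw":0,"tx":-1.25,"ty":0.05,"tz":-0.05,"ax":0,"ay":0,"az":0},{"claw":0,"tx":-1.5,"ty":0.05,"tz":-0.05,"ax":0,"ay":0,"az":0}]'

```text
time: 7.65
eef_pos: [0.5049, 0.1195, 0.0525]
tcp_rot: [0.487, -0.512, 0.513, -0.487]
contact_force: [-3.6, -4.4, 10.1]
opening: -0.002
```

Request:
play_rows --steps '[{"claw":0,"tx":-0.3,"ty":0.0,"tz":-0.03,"ax":0,"ay":0,"az":0},{"claw":0,"tx":-0.65,"ty":0.01,"tz":-0.05,"ax":0,"ay":0,"az":0},{"claw":0,"tx":-1.0,"ty":0.02,"tz":-0.05,"ax":0,"ay":0,"az":0},{"claw":0,"tx":-1.3,"ty":0.02,"tz":-0.05,"ax":0,"ay":0,"az":0},{"claw":0,"tx":-1.5,"ty":0.02,"tz":-0.05,"ax":0,"ay":0,"az":0}]'

```text
time: 8.07
eef_pos: [0.5056, 0.1345, 0.0524]
tcp_rot: [0.487, -0.511, 0.514, -0.487]
contact_force: [-1.7, -3.7, 8.8]
opening: 0.002
```

Request:
play_rows --steps '[{"claw":0,"tx":-0.3,"ty":0.03,"tz":0,"ax":0,"ay":0,"az":0},{"claw":0,"tx":-0.65,"ty":0.04,"tz":0,"ax":0,"ay":0,"az":0},{"claw":0,"tx":-1.0,"ty":0.05,"tz":0,"ax":0,"ay":0,"az":0},{"claw":0,"tx":-1.3,"ty":0.05,"tz":0,"ax":0,"ay":0,"az":0},{"claw":0,"tx":-1.5,"ty":0.05,"tz":0,"ax":0,"ay":0,"az":0}]'

```text
time: 8.48
eef_pos: [0.5064, 0.1496, 0.0521]
tcp_rot: [0.487, -0.511, 0.514, -0.487]
contact_force: [-2.0, -4.6, 10.3]
opening: 0.001
```

```bash
python3 look.py a2
```

```text
t 8.533 pos [0.5064 0.1499 0.0521] chest xy mm -0.6 18.9 F [-2.43 -3.93  9.75] op -0.001 yaw -2.9 down [ 0.0024 -0.0019 -1.    ]
x (-0.04, -0.025) [(-24, np.float64(88.2)), (-16, np.float64(90.1)), (-8, np.float64(64.8)), (0, np.float64(89.9)), (8, np.float64(90.2)), (16, np.float64(90.0)), (24, np.float64(89.7)), (32, np.float64(90.1)), (40, np.float64(89.6)), (48, np.float64(89.9)), (56, np.float64(89.7)), (64, np.float64(89.8)), (72, np.float64(90.3)), (80, np.float64(88.5)), (88, np.float64(91.8))]
x (0.025, 0.04) [(-88, np.float64(93.6)), (-24, np.float64(89.0)), (-16, np.float64(90.1)), (-8, np.float64(66.7)), (0, np.float64(89.7)), (8, np.float64(90.2)), (16, np.float64(90.0)), (24, np.float64(90.0)), (32, np.float64(89.9)), (40, np.float64(89.9)), (48, np.float64(89.9)), (56, np.float64(90.3)), (64, np.float64(89.8)), (72, np.float64(89.5)), (80, np.float64(88.2)), (88, np.float64(84.2))]
```

View pics/a2.png

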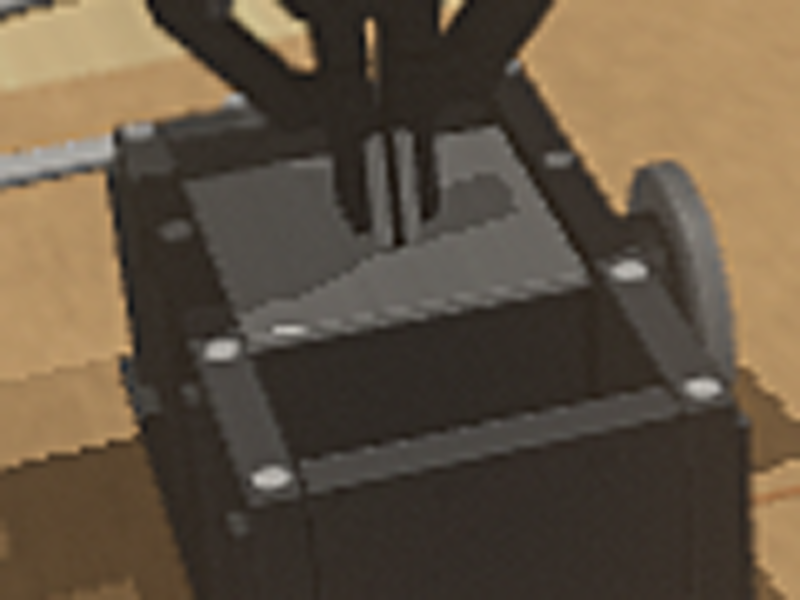

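Plate has moved about 63 mm with the finger: its trailing edge runs from crop (245,335) to (590,290) and the pocket is mostly exposed. About 23 mm remains.

Request:
play_rows --steps '[{"claw":0,"tx":-0.3,"ty":0.01,"tz":-0.02,"ax":0,"ay":0,"az":0},{"claw":0,"tx":-0.65,"ty":0.02,"tz":-0.02,"ax":0,"ay":0,"az":0},{"claw":0,"tx":-1.0,"ty":0.03,"tz":-0.02,"ax":0,"ay":0,"az":0},{"claw":0,"tx":-1.3,"ty":0.03,"tz":-0.02,"ax":0,"ay":0,"az":0},{"claw":0,"tx":-1.5,"ty":0.03,"tz":-0.02,"ax":0,"ay":0,"az":0}]'

```text
time: 8.95
eef_pos: [0.5071, 0.1647, 0.0519]
tcp_rot: [0.487, -0.511, 0.514, -0.487]
contact_force: [-2.1, -4.3, 10.3]
opening: -0.002
```

Request:
play_rows --steps '[{"claw":0,"tx":-0.2,"ty":0.01,"tz":0,"ax":0,"ay":0,"az":0},{"claw":0,"tx":-0.45,"ty":0.02,"tz":0,"ax":0,"ay":0,"az":0},{"claw":0,"tx":-0.7,"ty":0.02,"tz":0,"ax":0,"ay":0,"az":0},{"claw":0,"tx":-0.8,"ty":0.02,"tz":0,"ax":0,"ay":0,"az":0}]'

```text
time: 9.28
eef_pos: [0.5081, 0.1717, 0.0519]
tcp_rot: [0.487, -0.51, 0.514, -0.487]
contact_force: [-1.4, -7.7, 9.4]
opening: 0.002
```

Request:
play_rows --steps '[{"claw":0,"tx":-0.1,"ty":0,"tz":0,"ax":0,"ay":0,"az":0},{"claw":0,"tx":-0.2,"ty":0,"tz":0,"ax":0,"ay":0,"az":0}]'

```text
time: 9.45
eef_pos: [0.5084, 0.1736, 0.0519]
tcp_rot: [0.487, -0.51, 0.514, -0.487]
contact_force: [-1.2, -7.0, 9.8]
opening: 0.002
```

```bash
python3 look.py a3
```

```text
t 9.5 pos [0.5084 0.1737 0.0519] chest xy mm 0.2 42.8 F [-1.97 -5.98 10.09] op 0.001 yaw -2.87 down [ 0.0045 -0.0038 -1.    ]
x (-0.04, -0.025) [(-88, np.float64(93.8)), (-8, np.float64(66.2)), (0, np.float64(79.2)), (8, np.float64(89.6)), (16, np.float64(89.6)), (24, np.float64(89.8)), (32, np.float64(90.0)), (40, np.float64(89.8)), (48, np.float64(89.9)), (56, np.float64(89.6)), (64, np.float64(89.9)), (72, np.float64(89.6)), (80, np.float64(89.3)), (88, np.float64(89.8))]
x (0.025, 0.04) [(-8, np.float64(66.7)), (0, np.float64(85.2)), (8, np.float64(89.5)), (16, np.float64(90.3)), (24, np.float64(89.9)), (32, np.float64(89.9)), (40, np.float64(90.1)), (48, np.float64(89.9)), (56, np.float64(90.1)), (64, np.float64(89.8)), (72, np.float64(90.0)), (80, np.float64(89.8)), (88, np.float64(90.0))]
```

View pics/a3.png

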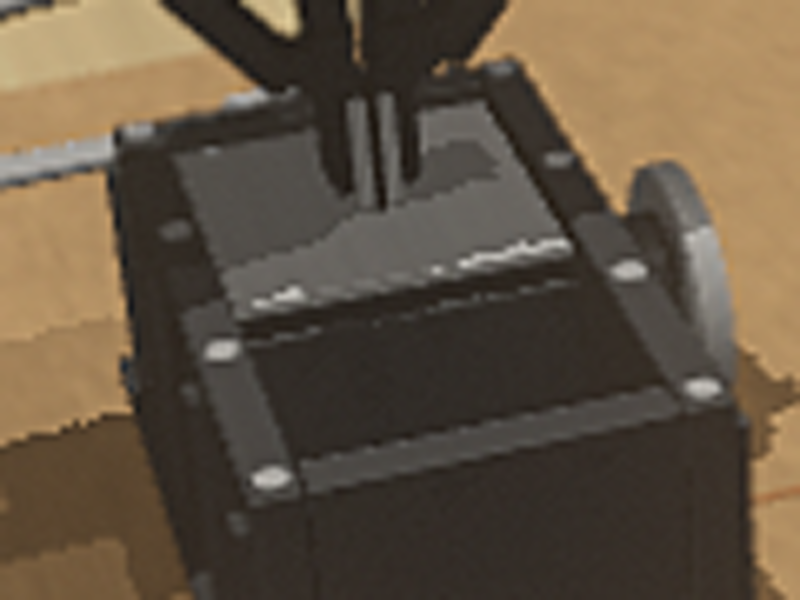

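```bash
python3 - <<'E'
from h import *
f=lambda c:[180+c[0]*120/800-.4,190+c[1]*90/600-.4]
pts=[f(c) for c in((240,318),(572,252),(245,342),(575,283),(175,155),(485,103))]
for z in(.0898,.078,.095):
    Y=atz('side',pts,z)[:,:2]-C; print(z,(Y@ex*1e3).round(1),(Y@ey*1e3).round(1))
E
```

```text
0.0898 [-47.9  48.5 -49.1  44.4 -47.9  49.3] [-10.1  -8.9 -23.1 -25.9  91.7  90.1]
0.078 [-45.3  53.7 -46.6  49.4 -45.4  54.5] [  9.5  10.7  -3.9  -6.8 114.  112.3]
0.095 [-49.   46.3 -50.2  42.2 -49.1  47. ] [-18.7 -17.6 -31.6 -34.4  81.8  80.3]
```

Request:
play_rows --steps '[{"claw":0,"tx":-0.1,"ty":0,"tz":0,"ax":0,"ay":0,"az":0},{"claw":0,"tx":-0.25,"ty":0.01,"tz":0,"ax":0,"ay":0,"az":0},{"claw":0,"tx":-0.3,"ty":0.01,"tz":0,"ax":0,"ay":0,"az":0}]'

```text
time: 9.75
eef_pos: [0.5087, 0.1766, 0.0518]
tcp_rot: [0.487, -0.51, 0.515, -0.488]
contact_force: [-0.7, -6.7, 9.4]
opening: 0.002
```

```bash
python3 look.py a4
```

```text
t 9.8 pos [0.5087 0.1766 0.0518] chest xy mm 0.4 45.7 F [-0.64 -6.2   9.91] op -0.002 yaw -2.87 down [ 0.0048 -0.0039 -1.    ]
x (-0.04, -0.025) [(-8, np.float64(66.4)), (0, np.float64(86.7)), (8, np.float64(89.3)), (16, np.float64(90.1)), (24, np.float64(90.1)), (32, np.float64(90.0)), (40, np.float64(89.5)), (48, np.float64(89.6)), (56, np.float64(89.8)), (64, np.float64(89.2)), (72, np.float64(89.9)), (80, np.float64(89.5)), (88, np.float64(89.7))]
x (0.025, 0.04) [(-8, np.float64(67.0)), (0, np.float64(87.6)), (8, np.float64(89.8)), (16, np.float64(90.0)), (24, np.float64(90.1)), (32, np.float64(90.1)), (40, np.float64(89.9)), (48, np.float64(89.9)), (56, np.float64(90.1)), (64, np.float64(89.7)), (72, np.float64(89.6)), (80, np.float64(89.5)), (88, np.float64(89.5))]
```

View pics/a4.png

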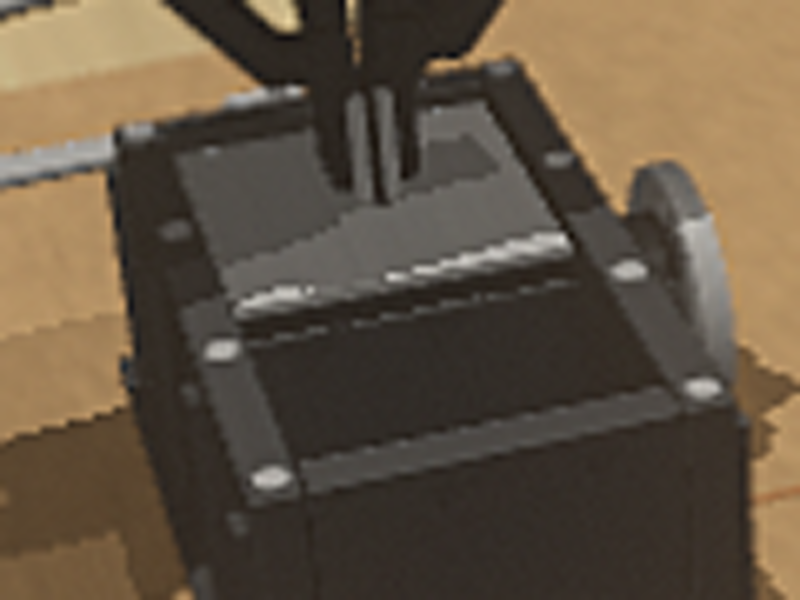

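The plate stayed put while the fingers slipped 3 mm at about 6.5 N tangential, so it is at the open stop with its trailing edge over the shelf's edge. Now I lift off and go to the strainer.

Request:
play_rows --steps '[{"claw":0,"tx":0.1,"ty":-0.2,"tz":0,"ax":0,"ay":0,"az":0},{"claw":0,"tx":0.1,"ty":-1.2,"tz":0,"ax":0,"ay":0,"az":0},{"claw":1,"tx":0.2,"ty":-3,"tz":0,"ax":0,"ay":0,"az":0},{"claw":2,"tx":2,"ty":-4.5,"tz":0.1,"ax":0,"ay":0,"az":0},{"claw":4,"tx":5,"ty":-5.5,"tz":0.3,"ax":0,"ay":0,"az":0},{"claw":4,"tx":9,"ty":-5.5,"tz":0.5,"ax":0,"ay":0,"az":0},{"claw":4,"tx":13,"ty":-5.5,"tz":0.7,"ax":0,"ay":0,"az":0},{"claw":4,"tx":17,"ty":-5.5,"tz":1,"ax":0,"ay":0,"az":0},{"claw":4,"tx":21,"ty":-5.5,"tz":1.2,"ax":0,"ay":0,"az":0},{"claw":4,"tx":25,"ty":-5.5,"tz":1.4,"ax":0,"ay":0,"az":0},{"claw":4,"tx":29,"ty":-5.5,"tz":1.7,"ax":0,"ay":0,"az":0},{"claw":4,"tx":32.5,"ty":-5.5,"tz":1.9,"ax":0,"ay":0,"az":0}]'

```text
time: 10.8
eef_pos: [0.508, -0.1493, 0.1045]
tcp_rot: [0.487, -0.513, 0.513, -0.487]
contact_force: [-0.0, 0.2, 0.4]
opening: 0.468
```

Request:
play_rows --steps '[{"claw":4,"tx":3.5,"ty":0,"tz":0.2,"ax":0,"ay":0,"az":0},{"claw":4,"tx":6.5,"ty":0,"tz":0.4,"ax":0,"ay":0,"az":0},{"claw":4,"tx":8.8,"ty":0,"tz":0.5,"ax":0,"ay":0,"az":0},{"claw":4,"tx":10.2,"ty":0,"tz":0.5,"ax":0,"ay":0,"az":0},{"claw":4,"tx":10.2,"ty":0,"tz":0.5,"ax":0,"ay":0,"az":0},{"claw":4,"tx":10.2,"ty":0,"tz":0.5,"ax":0,"ay":0,"az":0}]'

```text
time: 11.3
eef_pos: [0.5079, -0.2489, 0.1041]
tcp_rot: [-0.486, 0.513, -0.513, 0.487]
contact_force: [0.2, 0.4, -0.3]
opening: 0.469
```

```bash
cat > look2.py <<'E'
from h import *
from plant import cams
import sys
p,d=cams.read_camera('side'); s,R=st(); np.save('sd.npy',d)
k=np.array(s['eef_pos']); e=np.array([.511,-.2507])-k[:2]
print('to strainer tx,tz cm',(100*e@R[:2,0]).round(2),(100*e@R[:2,2]).round(2))
cv2.imwrite('pics/%s.png'%sys.argv[1],cv2.resize(p[270:450,240:440],(660,594),interpolation=cv2.INTER_CUBIC))
E
python3 look2.py b1
```

```text
t 11.35 pos [ 0.5079 -0.2482  0.104 ] chest xy mm 21.4 -378.6 F [ 0.17 -0.65 -0.16] op 0.467 yaw -2.95 down [-7.0e-04  1.3e-03 -1.0e+00]
to strainer tx,tz cm 0.24 0.32
```

View pics/b1.png

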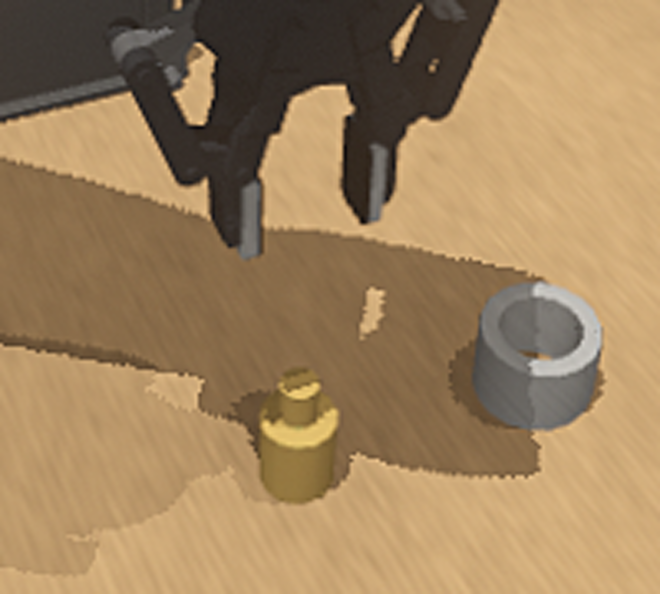

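Fingers are open above the strainer: pad tips at crop (250,255) and (375,222), knob top at (299,380).

```bash
python3 - <<'E'
from h import *
W=cloud('side',np.load('sd.npy'))
for (cu,cv) in((250,235),(250,245),(250,250),(374,205),(374,212),(374,217)):
    u=int(round(240+cu/3.3));v=int(round(270+cv/3.3)); print(cu,cv,W[v,u].round(4))
w=W[290:350,290:380].reshape(-1,3); w=w[(w[:,2]>.11)&(w[:,2]<.30)]
lo=w[w[:,2]<.17]; print(lo.min(0),lo.max(0))
# pads: bright pixels tips
k=np.array([.511,-.2507,.06]); print(proj('side',k))
E
```

```text
250 235 [ 0.4854 -0.2587  0.1576]
250 245 [ 0.486  -0.2574  0.1515]
250 250 [ 0.4854 -0.2588  0.1498]
374 205 [ 0.5328 -0.2606  0.1545]
374 212 [ 0.534  -0.259   0.1494]
374 217 [ 0.5335 -0.26    0.1472]
[ 0.47627459 -0.26168007  0.14236986] [ 0.54300596 -0.23873362  0.16998268]
[[330.89785517 385.22912434]]
```

Request:
play_rows --steps '[{"claw":4,"tx":0.1,"ty":0.3,"tz":0.1,"ax":0,"ay":0,"az":0},{"claw":4,"tx":0.2,"ty":1.2,"tz":0.2,"ax":0,"ay":0,"az":0},{"claw":4,"tx":0.24,"ty":3,"tz":0.2,"ax":0,"ay":0,"az":0},{"claw":4,"tx":0.24,"ty":5,"tz":0.2,"ax":0,"ay":0,"az":0},{"claw":4,"tx":0.24,"ty":6.8,"tz":0.2,"ax":0,"ay":0,"az":0},{"claw":4,"tx":0.24,"ty":8,"tz":0.2,"ax":0,"ay":0,"az":0},{"claw":4,"tx":0.24,"ty":8.5,"tz":0.2,"ax":0,"ay":0,"az":0},{"claw":4,"tx":0.24,"ty":8.5,"tz":0.2,"ax":0,"ay":0,"az":0},{"claw":4,"tx":0.24,"ty":8.5,"tz":0.2,"ax":0,"ay":0,"az":0}]'

```text
time: 12.1
eef_pos: [0.5104, -0.2517, 0.0197]
tcp_rot: [0.487, -0.512, 0.513, -0.487]
contact_force: [0.4, -0.4, 0.5]
opening: 0.469
```

```bash
python3 look2.py b2
```

```text
t 12.15 pos [ 0.5108 -0.2521  0.0203] chest xy mm 24.5 -382.3 F [-0.08 -0.56  0.45] op 0.467 yaw -2.94 down [ 0.0014 -0.001  -1.    ]
to strainer tx,tz cm -0.14 0.01
```

View pics/b2.png

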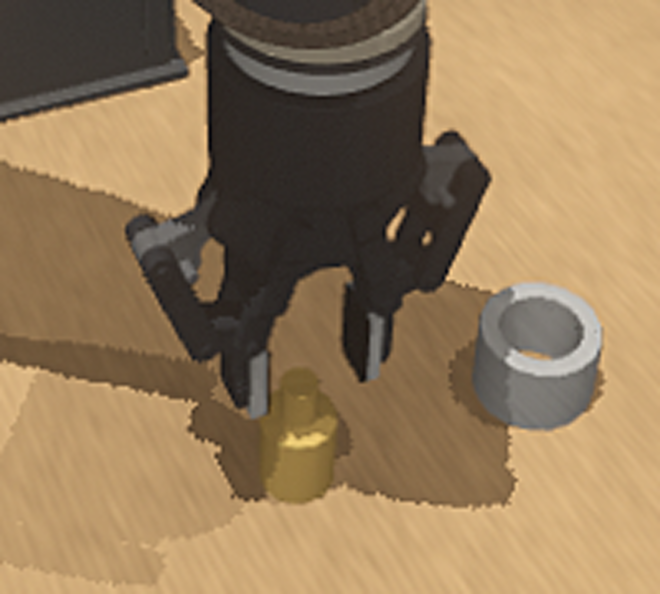

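```bash
python3 - <<'E'
from h import *
W=cloud('side',np.load('sd.npy'))
for (cu,cv) in((252,395),(258,395),(263,405),(258,370),(298,378),(299,395),(298,405),(368,370),(374,365),(380,355)):
    u=int(round(240+cu/3.3));v=int(round(270+cv/3.3)); print(cu,cv,W[v,u].round(4))
w=W.reshape(-1,3); w=w[(w[:,2]>.045)&(w[:,2]<.057)&(abs(w[:,1]+.25)<.03)&(abs(w[:,0]-.511)<.012)]
print('knob',w.min(0),w.max(0),len(w))
# pads inner faces
w=W[300:420,300:380].reshape(-1,3); a=w[(w[:,2]>.065)&(w[:,2]<.09)]
print('fingers x',np.sort(a[:,0])[[0,5,-5,-1]], 'y front',np.percentile(a[:,1],[2,20,50]))
h=np.histogram(a[:,0],bins=np.arange(.47,.56,.004)); print(h)
E
```

```text
252 395 [ 0.4861 -0.2582  0.0714]
258 395 [ 0.4878 -0.2605  0.0731]
263 405 [ 0.4905 -0.2606  0.0661]
258 370 [ 0.487  -0.2618  0.09  ]
298 378 [ 0.5097 -0.2507  0.0611]
299 395 [ 0.5078 -0.2574  0.0596]
298 405 [ 0.5064 -0.2576  0.0546]
368 370 [ 0.5354 -0.2626  0.0668]
374 365 [ 0.5371 -0.2621  0.0673]
380 355 [ 0.542  -0.2587  0.0672]
knob [ 0.50252491 -0.2588815   0.04504895] [ 0.51483026 -0.24892677  0.05671702] 68
fingers x [0.47859389 0.47897552 0.54518978 0.54649105] y front [-0.26366025 -0.26143805 -0.25790286]
(array([  0,   0,  67,  45,  45,  27,   0,   0,   0,   0,   0,   0,   0,
         0,   0, 129,  35,  14,  30,   1,   0,   0]), array([0.47 , 0.474, 0.478, 0.482, 0.486, 0.49 , 0.494, 0.498, 0.502,
       0.506, 0.51 , 0.514, 0.518, 0.522, 0.526, 0.53 , 0.534, 0.538,
       0.542, 0.546, 0.55 , 0.554, 0.558]))
```

Request:
play_rows --steps '[{"claw":4,"tx":0,"ty":0.5,"tz":-0.1,"ax":0,"ay":0,"az":0},{"claw":4,"tx":0,"ty":1.1,"tz":-0.12,"ax":0,"ay":0,"az":0},{"claw":4,"tx":0,"ty":1.5,"tz":-0.12,"ax":0,"ay":0,"az":0},{"claw":4,"tx":0,"ty":1.6,"tz":-0.12,"ax":0,"ay":0,"az":0},{"claw":3,"tx":0,"ty":1.6,"tz":-0.12,"ax":0,"ay":0,"az":0},{"claw":2.2,"tx":0,"ty":1.6,"tz":-0.12,"ax":0,"ay":0,"az":0},{"claw":2.2,"tx":0,"ty":1.6,"tz":-0.12,"ax":0,"ay":0,"az":0}]'

```text
time: 12.73
eef_pos: [0.509, -0.2519, 0.0036]
tcp_rot: [0.487, -0.513, 0.513, -0.487]
contact_force: [0.2, -0.3, 0.8]
opening: 0.26
```

```bash
python3 look2.py b3
```

```text
t 12.783 pos [ 0.509  -0.2519  0.0036] chest xy mm 22.7 -382.2 F [-0.08  1.19  0.84] op 0.261 yaw -2.96 down [ 4.e-04 -3.e-04 -1.e+00]
to strainer tx,tz cm -0.13 0.19
```

View pics/b3.png

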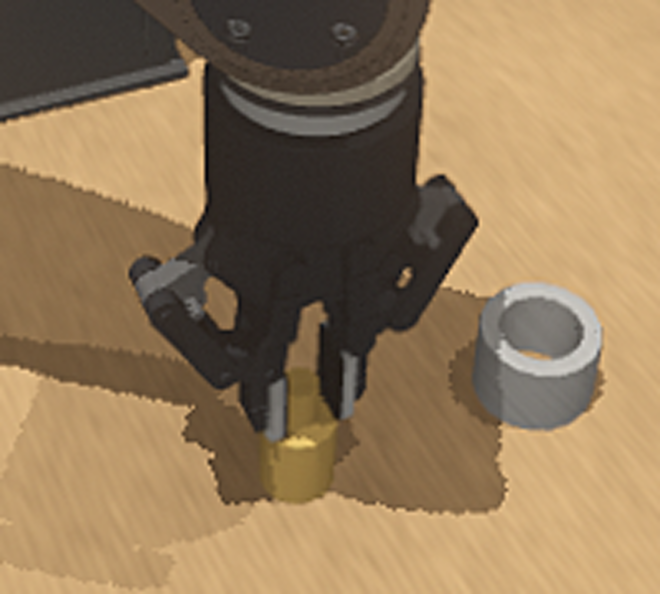

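The knob is centred between the pads (tips at crop (275,438) and (345,415), knob foot near (298,425), allowing for parallax). Closing now.

Request:
play_rows --steps '[{"claw":1.8,"tx":0,"ty":0,"tz":0,"ax":0,"ay":0,"az":0},{"claw":1.4,"tx":0,"ty":0,"tz":0,"ax":0,"ay":0,"az":0},{"claw":1,"tx":0,"ty":0,"tz":0,"ax":0,"ay":0,"az":0},{"claw":0.6,"tx":0,"ty":0,"tz":0,"ax":0,"ay":0,"az":0},{"claw":0.6,"tx":0,"ty":0,"tz":0,"ax":0,"ay":0,"az":0}]' --grip_force 40

```text
time: 13.2
eef_pos: [0.5087, -0.2519, 0.0038]
tcp_rot: [-0.487, 0.513, -0.513, 0.487]
contact_force: [-1.5, 0.9, 3.7]
opening: 0.164
```

```bash
python3 look2.py b4
```

```text
t 13.25 pos [ 0.5087 -0.2519  0.0038] chest xy mm 22.4 -382.2 F [-1.7  -0.22  3.29] op 0.165 yaw -2.95 down [-4.e-04 -1.e-04 -1.e+00]
to strainer tx,tz cm -0.13 0.22
```

View pics/b4.png

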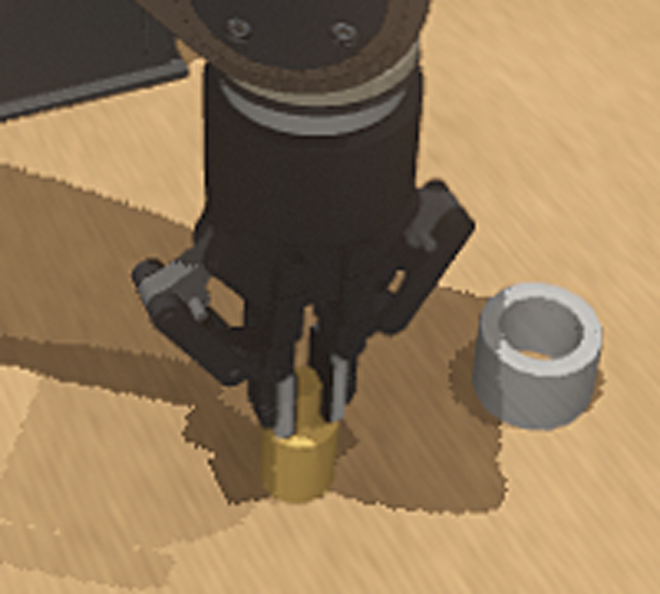

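Request:
play_rows --steps '[{"claw":0.6,"tx":0,"ty":0,"tz":0,"ax":0,"ay":0,"az":0},{"claw":0.6,"tx":0,"ty":-0.2,"tz":0,"ax":0,"ay":0,"az":0},{"claw":0.6,"tx":0,"ty":-0.8,"tz":0,"ax":0,"ay":0,"az":0},{"claw":0.6,"tx":0,"ty":-1.5,"tz":0,"ax":0,"ay":0,"az":0},{"claw":0.6,"tx":0,"ty":-2,"tz":0,"ax":0,"ay":0,"az":0},{"claw":0.6,"tx":0,"ty":-2,"tz":0,"ax":0,"ay":0,"az":0}]'

```text
time: 13.75
eef_pos: [0.51, -0.2524, 0.0251]
tcp_rot: [0.487, -0.512, 0.514, -0.487]
contact_force: [-0.2, -0.3, -2.2]
opening: 0.16
```

```bash
python3 look2.py b5
```

```text
t 13.8 pos [ 0.5096 -0.2522  0.0245] chest xy mm 23.3 -382.5 F [-0.11 -0.4  -2.39] op 0.161 yaw -2.96 down [ 0.002  -0.0013 -1.    ]
to strainer tx,tz cm -0.16 0.13
```

View pics/b5.png

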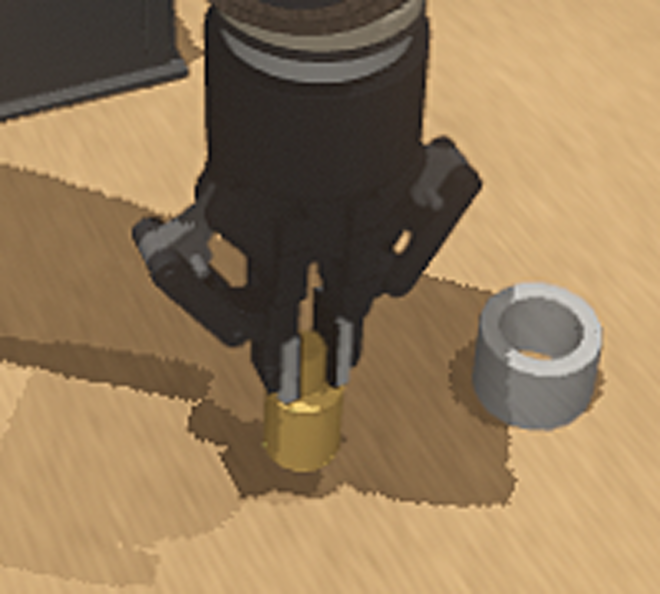

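Strainer is held upright and lifted (foot at crop (302,465), -2.2 N weight). The arm is clear of the chest now, so I'll check the bore from the top camera.

```bash
python3 - <<'E'
from h import *
from plant import cams
p,d=cams.read_camera('top'); np.save('td.npy',d); cv2.imwrite('topseat.png',p)
c=p[255:350,230:350]; c=np.clip(c.astype(float)*2.2,0,255).astype(np.uint8)
cv2.imwrite('pics/seat.png',cv2.resize(c,(758,600),interpolation=cv2.INTER_CUBIC))
W=cloud('top',d);q=W[...,:2]-C; x=q@ex;y=q@ey;z=W[...,2]
th=np.linspace(0,2*np.pi,40)
S=C-ey*.0505
pr=proj('top',[[S[0],S[1],.032]]);print(pr, (pr-[230,255]+.5)*600/95)
pr=proj('top',[[S[0]+.02,S[1],.032],[S[0]-.02,S[1],.032],[S[0],S[1]+.02,.032],[S[0],S[1]-.02,.032]]);print((pr-[230,255]+.5)*600/95)
m=(abs(x)<.05)&(abs(y+.05)<.043)&(z<.025)
print(m.sum(),'bore px centroid chest',x[m].mean()*1e3,y[m].mean()*1e3, z[m].min(), x[m].min(),x[m].max(),y[m].min(),y[m].max())
m=(abs(x)<.045)&(abs(y+.05)<.04)&(z>.025)&(z<.06);print(np.nanmedian(z[m]))
E
```

```text
[[311.2522761  303.59285626]] [[516.33016483 310.06014482]]
[[515.10274872 254.12795136]
 [517.56735337 366.11435675]
 [460.41210164 311.36250698]
 [572.29421922 308.71934729]]
238 bore px centroid chest 0.4273337734580211 -48.78443286003175 0.003933368607976167 -0.04966252200974953 0.04273885796537332 -0.07825281868778221 -0.008204282788851068
0.03195527635828762
```

View pics/seat.png

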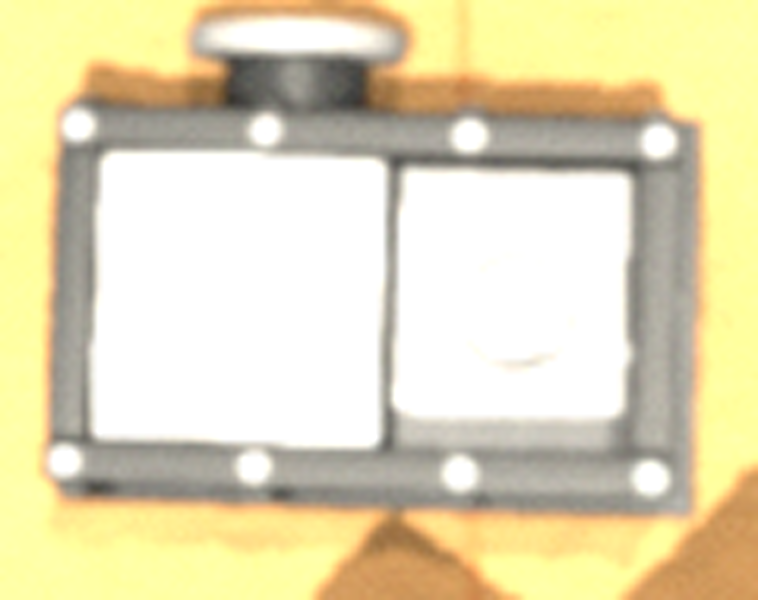

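```bash
python3 - <<'E'
from h import *
p=cv2.imread('topseat.png')
c=p[275:335,285:340].astype(float).mean(2); c=np.clip((c-np.percentile(c,20))/(c.max()-np.percentile(c,20))*255,0,255)
c=p[275:335,285:340].astype(float).mean(2); print(np.percentile(c,[5,50,95]))
c=np.clip((c-90)*1.6,0,255).astype(np.uint8)
cv2.imwrite('pics/seat2.png',cv2.resize(c,(550,600),interpolation=cv2.INTER_CUBIC))
W=cloud('top',np.load('td.npy'));q=W[...,:2]-C; x=q@ex;y=q@ey;z=W[...,2]
m=((x**2+(y+.05)**2)<.03**2)&(z<.022)&(z>0)
n=m.astype(np.uint8);k=cv2.connectedComponentsWithStats(n);i=1+np.argmax(k[2][1:,4])
mm=k[1]==i; vv,uu=np.nonzero(mm);print(mm.sum(),uu.min(),uu.max(),vv.min(),vv.max(),'xy range',x[mm].min(),x[mm].max(),y[mm].min(),y[mm].max(),np.median(z[mm]))
E
```

```text
[ 63.66666667 113.         165.66666667]
222 303 319 296 312 xy range -0.01864400001087319 0.018085945948307765 -0.06774713208980453 -0.030736344254476425 0.011453910948145213
```

View pics/seat2.png

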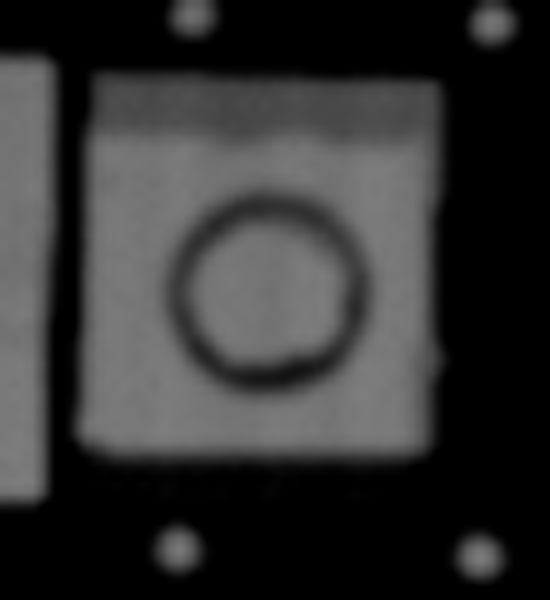

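The bore's chamfer circle is centred at crop (269,290), which is pixel (311.5,303.6). The prediction was (311.3,303.6), so the seat location agrees to under 1 mm. The shutter is also flush at the open end.

Request:
play_rows --steps '[{"claw":0.6,"tx":0,"ty":-1,"tz":0,"ax":0,"ay":0,"az":0},{"claw":0.6,"tx":0,"ty":-3,"tz":0,"ax":0,"ay":0,"az":0},{"claw":0.6,"tx":-0.5,"ty":-5.5,"tz":0,"ax":0,"ay":0,"az":0},{"claw":0.6,"tx":-2,"ty":-8,"tz":-0.1,"ax":0,"ay":0,"az":0},{"claw":0.6,"tx":-4.5,"ty":-10,"tz":-0.3,"ax":0,"ay":0,"az":0},{"claw":0.6,"tx":-7.5,"ty":-10.5,"tz":-0.5,"ax":0,"ay":0,"az":0},{"claw":0.6,"tx":-11,"ty":-10.5,"tz":-0.8,"ax":0,"ay":0,"az":0},{"claw":0.6,"tx":-14.5,"ty":-10.5,"tz":-1,"ax":0,"ay":0,"az":0},{"claw":0.6,"tx":-18,"ty":-10.5,"tz":-1.3,"ax":0,"ay":0,"az":0},{"claw":0.6,"tx":-21.5,"ty":-10.5,"tz":-1.6,"ax":0,"ay":0,"az":0},{"claw":0.6,"tx":-25,"ty":-10.5,"tz":-1.9,"ax":0,"ay":0,"az":0},{"claw":0.6,"tx":-28,"ty":-10.5,"tz":-2.2,"ax":0,"ay":0,"az":0}]'

```text
time: 14.85
eef_pos: [0.5008, 0.0312, 0.1289]
tcp_rot: [-0.487, 0.513, -0.513, 0.487]
contact_force: [0.7, 0.4, -2.6]
opening: 0.161
```

Request:
play_rows --steps '[{"claw":0.6,"tx":-2.5,"ty":0,"tz":-0.2,"ax":0,"ay":0,"az":0},{"claw":0.6,"tx":-4.2,"ty":0,"tz":-0.3,"ax":0,"ay":0,"az":0},{"claw":0.6,"tx":-5,"ty":0,"tz":-0.3,"ax":0,"ay":0,"az":0},{"claw":0.6,"tx":-5,"ty":0,"tz":-0.3,"ax":0,"ay":0,"az":0},{"claw":0.6,"tx":-5,"ty":0,"tz":-0.3,"ax":0,"ay":0,"az":0},{"claw":0.6,"tx":-5,"ty":0,"tz":-0.3,"ax":0,"ay":0,"az":0}]'

```text
time: 15.35
eef_pos: [0.501, 0.0781, 0.1285]
tcp_rot: [0.487, -0.513, 0.513, -0.487]
contact_force: [0.0, -0.4, -2.4]
opening: 0.167
```

```bash
cat > look3.py <<'E'
from h import *
from plant import cams
import sys
p,d=cams.read_camera('side'); s,R=st(); np.save('sd.npy',d); cv2.imwrite('cur.png',p)
cv2.imwrite('pics/%s.png'%sys.argv[1],cv2.resize(p[150:300,160:340],(720,600),interpolation=cv2.INTER_CUBIC))
h=cv2.cvtColor(p,cv2.COLOR_BGR2HSV);m=((h[...,1]>130)&(h[...,0]>17)&(h[...,0]<35)).astype(np.uint8); m[:150]=0;m[300:]=0;m[:,:190]=0;m[:,320:]=0
k=cv2.connectedComponentsWithStats(m);
if k[0]>1:
    i=1+np.argmax(k[2][1:,4]); print('brass bbox l,t,w,h,a',k[2][i],k[3][i])
    W=cloud('side',d)[k[1]==i]; b=W[(abs(W[:,0]-.504)<.04)]; q=(b[:,:2]-C); print('cloud z',np.percentile(b[:,2],[1,99]).round(4),'x',np.percentile(q@ex*1e3,[2,98]).round(1),'y',np.percentile(q@ey*1e3,[1,50,99]).round(1))
E
python3 look3.py c1
```

```text
t 15.4 pos [0.5011 0.078  0.1285] chest xy mm -2.2 -53.2 F [-0.15 -0.   -1.61] op 0.162 yaw -3.04 down [-0.e+00 -4.e-04 -1.e+00]
brass bbox l,t,w,h,a [235 195  19  36 446] [243.83408072 215.07174888]
cloud z [0.128  0.1856] x [-15.5  11.3] y [-69.  -63.7 -48.9]
```

View pics/c1.png

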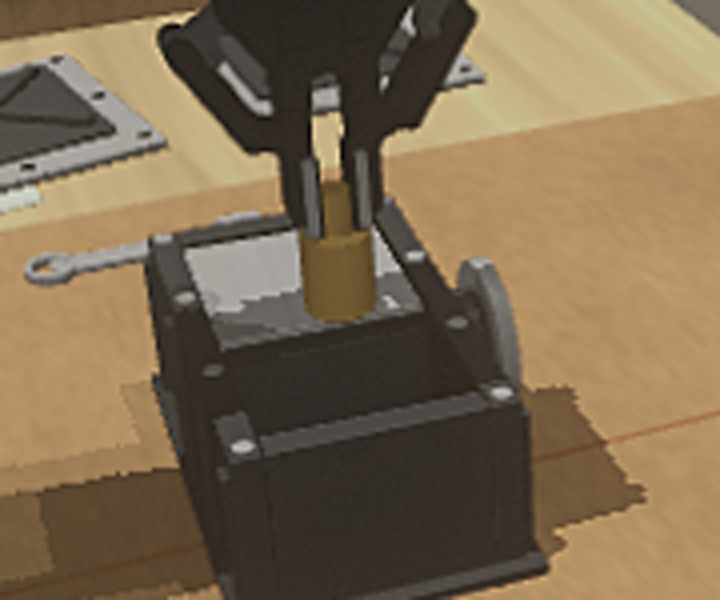

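```bash
cat > fit.py <<'E'
from h import *
from scipy.optimize import least_squares
d=np.load('sd.npy');p=cv2.imread('cur.png');h=cv2.cvtColor(p,cv2.COLOR_BGR2HSV)
m=((h[...,1]>130)&(h[...,0]>17)&(h[...,0]<35)).astype(np.uint8); m[:150]=0;m[300:]=0;m[:,:190]=0;m[:,320:]=0
k=cv2.connectedComponentsWithStats(m);i=1+np.argmax(k[2][1:,4])
mm=cv2.erode((k[1]==i).astype(np.uint8),np.ones((3,3)))>0
W=cloud('side',d)[mm]; z0=np.percentile(W[:,2],1)
b=W[(W[:,2]<z0+.034)]
f=lambda c:np.hypot(b[:,0]-c[0],b[:,1]-c[1])-.016
r=least_squares(f,[.503,.08],loss='soft_l1',f_scale=.001); q=r.x-C
print('axis',r.x.round(4),'chest',(q@ex*1e3).round(1),(q@ey*1e3).round(1),'res',np.std(f(r.x)),len(b),'z0',z0)
# silhouette centre check
ax=r.x
E
python3 fit.py
```

```text
axis [0.503 0.08 ] chest -0.4 -51.1 res nan 0 z0 nan
  ret = _var(a, axis=axis, dtype=dtype, out=out, ddof=ddof,
  arrmean = um.true_divide(arrmean, div, out=arrmean,
  ret = ret.dtype.type(ret / rcount)
```

```bash
sed -i "s/\[mm\]; z0/[mm]; W=W[np.isfinite(W[:,2])]; W=W[np.hypot(W[:,0]-.504,W[:,1]-.08)<.04]; z0/" fit.py; python3 fit.py
```

```text
axis [0.5037 0.0797] chest 0.3 -51.3 res 0.001515570290214905 269 z0 0.1312190783072037
```

Request:
play_rows --steps '[{"claw":0.6,"tx":-0.1,"ty":0.4,"tz":0,"ax":0,"ay":0,"az":0},{"claw":0.6,"tx":-0.1,"ty":1.2,"tz":0,"ax":0,"ay":0,"az":0},{"claw":0.6,"tx":-0.1,"ty":2.2,"tz":0,"ax":0,"ay":0,"az":0},{"claw":0.6,"tx":-0.1,"ty":3.2,"tz":0,"ax":0,"ay":0,"az":0},{"claw":0.6,"tx":-0.1,"ty":4.2,"tz":0,"ax":0,"ay":0,"az":0},{"claw":0.6,"tx":-0.1,"ty":5.2,"tz":0,"ax":0,"ay":0,"az":0},{"claw":0.6,"tx":-0.1,"ty":6.2,"tz":0,"ax":0,"ay":0,"az":0},{"claw":0.6,"tx":-0.1,"ty":7.2,"tz":0,"ax":0,"ay":0,"az":0},{"claw":0.6,"tx":-0.1,"ty":8,"tz":0,"ax":0,"ay":0,"az":0},{"claw":0.6,"tx":-0.1,"ty":8.3,"tz":0,"ax":0,"ay":0,"az":0},{"claw":0.6,"tx":-0.1,"ty":8.3,"tz":0,"ax":0,"ay":0,"az":0}]'

```text
time: 16.32
eef_pos: [0.5002, 0.0802, 0.0442]
tcp_rot: [-0.487, 0.513, -0.512, 0.486]
contact_force: [-0.7, -0.0, -1.8]
opening: 0.165
```

```bash
python3 look3.py c2
```

```text
t 16.367 pos [0.5008 0.0801 0.045 ] chest xy mm -2.6 -51.1 F [ 0.96 -0.94 -0.95] op 0.163 yaw -2.96 down [-8.e-04  0.e+00 -1.e+00]
brass bbox l,t,w,h,a [238 236  18  20 165] [246.16969697 247.27878788]
cloud z [0.0707 0.1022] x [-16.2  12.1] y [-65.9 -57.5 -46.4]
```

View pics/c2.png

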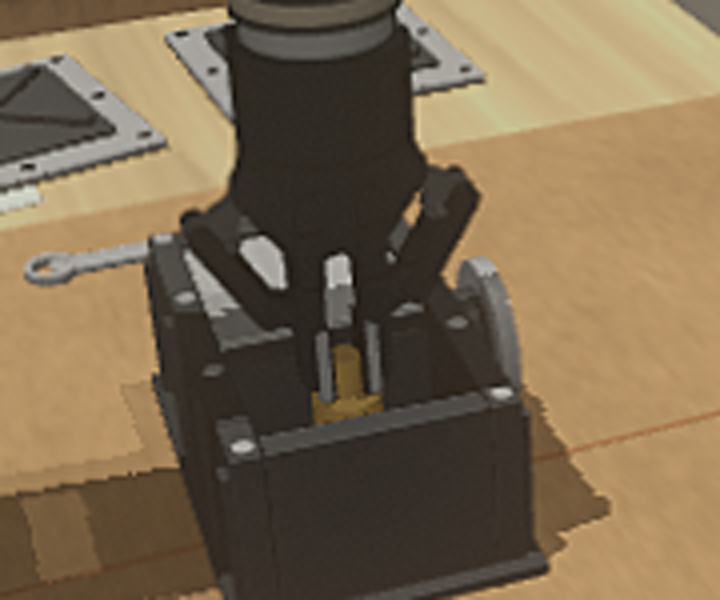

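The strainer is inside the pocket with its knob top at crop (347,348), about 102 mm high, so its foot is at about 42 mm. Lowering into the bore.

Request:
play_rows --steps '[{"claw":0.6,"tx":0,"ty":0.3,"tz":0,"ax":0,"ay":0,"az":0},{"claw":0.6,"tx":0,"ty":0.7,"tz":0,"ax":0,"ay":0,"az":0},{"claw":0.6,"tx":0,"ty":1.1,"tz":0,"ax":0,"ay":0,"az":0},{"claw":0.6,"tx":0,"ty":1.5,"tz":0,"ax":0,"ay":0,"az":0},{"claw":0.6,"tx":0,"ty":1.5,"tz":0,"ax":0,"ay":0,"az":0}]'

```text
time: 16.78
eef_pos: [0.5001, 0.0801, 0.0294]
tcp_rot: [-0.487, 0.513, -0.512, 0.486]
contact_force: [-0.4, 0.6, -2.5]
opening: 0.162
```

Request:
play_rows --steps '[{"claw":0.6,"tx":0,"ty":0.3,"tz":0,"ax":0,"ay":0,"az":0},{"claw":0.6,"tx":0,"ty":0.6,"tz":0,"ax":0,"ay":0,"az":0},{"claw":0.6,"tx":0,"ty":0.9,"tz":0,"ax":0,"ay":0,"az":0},{"claw":0.6,"tx":0,"ty":1.05,"tz":0,"ax":0,"ay":0,"az":0},{"claw":0.6,"tx":0,"ty":1.05,"tz":0,"ax":0,"ay":0,"az":0}]'

```text
time: 17.2
eef_pos: [0.5005, 0.0801, 0.0194]
tcp_rot: [-0.487, 0.513, -0.512, 0.487]
contact_force: [0.2, -0.3, -0.9]
opening: 0.164
```

Request:
play_rows --steps '[{"claw":0.6,"tx":0,"ty":0.05,"tz":0,"ax":0,"ay":0,"az":0},{"claw":0.6,"tx":0,"ty":0.1,"tz":0,"ax":0,"ay":0,"az":0},{"claw":0.6,"tx":0,"ty":0.15,"tz":0,"ax":0,"ay":0,"az":0},{"claw":0.6,"tx":0,"ty":0.15,"tz":0,"ax":0,"ay":0,"az":0}]'

```text
time: 17.53
eef_pos: [0.501, 0.0801, 0.0184]
tcp_rot: [0.487, -0.513, 0.513, -0.487]
contact_force: [-0.4, -0.0, -1.4]
opening: 0.163
```

Request:
play_rows --steps '[{"claw":0.6,"tx":0,"ty":0.06,"tz":0,"ax":0,"ay":0,"az":0},{"claw":0.6,"tx":0,"ty":0.12,"tz":0,"ax":0,"ay":0,"az":0},{"claw":0.6,"tx":0,"ty":0.16,"tz":0,"ax":0,"ay":0,"az":0},{"claw":0.6,"tx":0,"ty":0.16,"tz":0,"ax":0,"ay":0,"az":0}]'

```text
time: 17.87
eef_pos: [0.5009, 0.0801, 0.0167]
tcp_rot: [-0.487, 0.513, -0.513, 0.487]
contact_force: [-0.0, -0.9, -1.4]
opening: 0.162
```

Request:
play_rows --steps '[{"claw":0.6,"tx":0,"ty":0.05,"tz":0,"ax":0,"ay":0,"az":0},{"claw":0.6,"tx":0,"ty":0.1,"tz":0,"ax":0,"ay":0,"az":0},{"claw":0.6,"tx":0,"ty":0.1,"tz":0,"ax":0,"ay":0,"az":0}]'

```text
time: 18.12
eef_pos: [0.501, 0.0801, 0.0159]
tcp_rot: [0.487, -0.513, 0.513, -0.487]
contact_force: [-0.6, -0.1, -1.2]
opening: 0.16
```

Request:
play_rows --steps '[{"claw":0.6,"tx":0,"ty":0.05,"tz":0,"ax":0,"ay":0,"az":0},{"claw":0.6,"tx":0,"ty":0.08,"tz":0,"ax":0,"ay":0,"az":0},{"claw":0.6,"tx":0,"ty":0.08,"tz":0,"ax":0,"ay":0,"az":0}]'

```text
time: 18.37
eef_pos: [0.5011, 0.0801, 0.0157]
tcp_rot: [-0.487, 0.513, -0.513, 0.487]
contact_force: [-2.6, -0.4, 5.8]
opening: 0.166
```

Request:
play_rows --steps '[{"claw":0.6,"tx":0,"ty":-0.04,"tz":0,"ax":0,"ay":0,"az":0},{"claw":0.6,"tx":0,"ty":-0.04,"tz":0,"ax":0,"ay":0,"az":0},{"claw":1.6,"tx":0,"ty":-0.04,"tz":0,"ax":0,"ay":0,"az":0},{"claw":2.2,"tx":0,"ty":-0.04,"tz":0,"ax":0,"ay":0,"az":0},{"claw":3,"tx":0,"ty":-0.04,"tz":0,"ax":0,"ay":0,"az":0},{"claw":3,"tx":0,"ty":-0.04,"tz":0,"ax":0,"ay":0,"az":0}]'

```text
time: 18.87
eef_pos: [0.501, 0.0801, 0.0152]
tcp_rot: [0.487, -0.513, 0.513, -0.487]
contact_force: [0.5, 0.3, 0.3]
opening: 0.35
```

```bash
python3 look3.py c3
```

```text
t 18.917 pos [0.501  0.0801 0.0152] chest xy mm -2.4 -51.1 F [0.06 1.11 0.59] op 0.352 yaw -2.96 down [ 2.e-04  0.e+00 -1.e+00]
brass bbox l,t,w,h,a [243 250   9   5  37] [246.62162162 251.86486486]
cloud z [0.0687 0.0735] x [-7.8  6.6] y [-58.9 -51.8 -43.7]
```

View pics/c3.png

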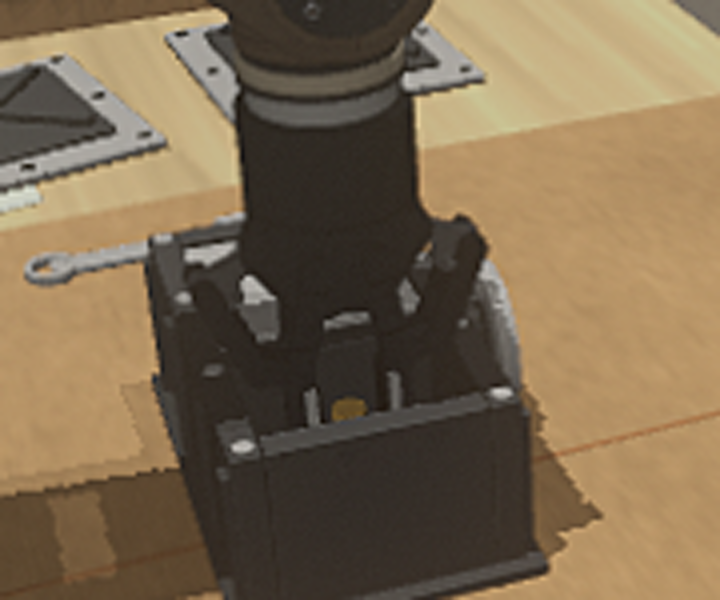

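Knob top now sits at about 72 mm (crop (350,410)), so the strainer is fully seated and released. Lifting out and going to the parked shutter.

Request:
play_rows --steps '[{"claw":3,"tx":0,"ty":-0.5,"tz":0,"ax":0,"ay":0,"az":0},{"claw":3,"tx":0,"ty":-1.5,"tz":0,"ax":0,"ay":0,"az":0},{"claw":3,"tx":0,"ty":-3,"tz":0,"ax":0,"ay":0,"az":0},{"claw":3,"tx":0,"ty":-5.5,"tz":0,"ax":0,"ay":0,"az":0},{"claw":3,"tx":0,"ty":-8,"tz":0,"ax":0,"ay":0,"az":0},{"claw":2,"tx":-0.5,"ty":-10,"tz":0,"ax":0,"ay":0,"az":0},{"claw":1,"tx":-3,"ty":-10,"tz":0.1,"ax":0,"ay":0,"az":0},{"claw":0,"tx":-6,"ty":-9.5,"tz":0.2,"ax":0,"ay":0,"az":0},{"claw":0,"tx":-8.5,"ty":-8.5,"tz":0.2,"ax":0,"ay":0,"az":0},{"claw":0,"tx":-9.3,"ty":-7,"tz":0.2,"ax":0,"ay":0,"az":0},{"claw":0,"tx":-9.3,"ty":-5.5,"tz":0.2,"ax":0,"ay":0,"az":0},{"claw":0,"tx":-9.3,"ty":-5,"tz":0.2,"ax":0,"ay":0,"az":0}]' --grip_force 40

```text
time: 19.92
eef_pos: [0.5064, 0.1735, 0.0642]
tcp_rot: [-0.488, 0.513, -0.512, 0.487]
contact_force: [0.0, -0.4, -0.9]
opening: 0.002
```

Request:
play_rows --steps '[{"claw":0,"tx":0,"ty":0,"tz":0,"ax":0,"ay":0,"az":0},{"claw":0,"tx":0,"ty":0,"tz":0,"ax":0,"ay":0,"az":0}]'

```text
time: 20.08
eef_pos: [0.5081, 0.1727, 0.0661]
tcp_rot: [0.487, -0.513, 0.513, -0.487]
contact_force: [-0.5, -0.2, 0.5]
opening: 0.002
```

```bash
python3 look3.py c4
```

```text
t 20.133 pos [0.5085 0.1726 0.0666] chest xy mm 0.4 41.7 F [0.27 0.21 0.39] op -0.005 yaw -2.99 down [ 1.6e-03  2.0e-04 -1.0e+00]
brass bbox l,t,w,h,a [243 249   9   6  40] [246.65 251.6 ]
cloud z [0.0569 0.0735] x [-7.7  7.3] y [-59.6 -51.1 -20.6]
```

View pics/c4.png

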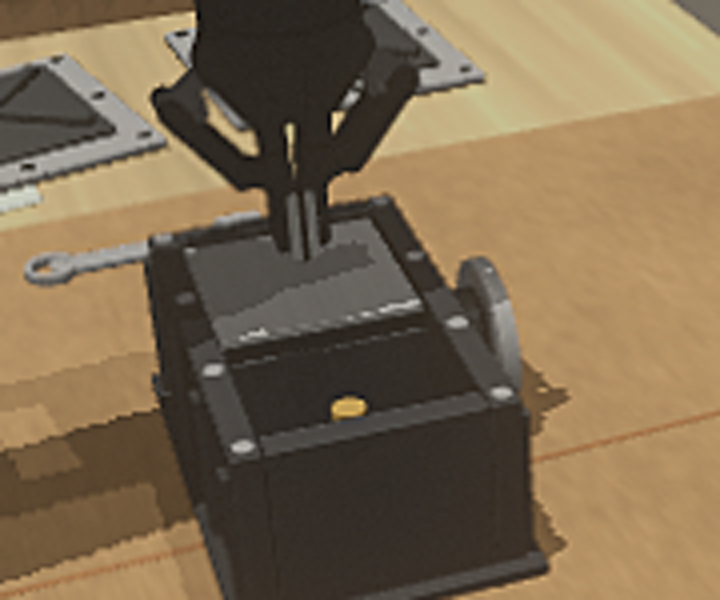

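The strainer stands upright in its seat (knob at crop (348,407)) and the shutter is still parked. Now I press on the parked plate.

Request:
play_rows --steps '[{"claw":0,"tx":0,"ty":0.3,"tz":0,"ax":0,"ay":0,"az":0},{"claw":0,"tx":0,"ty":0.7,"tz":0,"ax":0,"ay":0,"az":0},{"claw":0,"tx":0,"ty":1.1,"tz":0,"ax":0,"ay":0,"az":0},{"claw":0,"tx":0,"ty":1.2,"tz":0,"ax":0,"ay":0,"az":0},{"claw":0,"tx":0,"ty":1.2,"tz":0,"ax":0,"ay":0,"az":0}]'

```text
time: 20.55
eef_pos: [0.5077, 0.1726, 0.0535]
tcp_rot: [-0.487, 0.513, -0.513, 0.487]
contact_force: [-1.1, -0.6, 0.9]
opening: -0.005
```

Request:
play_rows --steps '[{"claw":0,"tx":0,"ty":0.05,"tz":0,"ax":0,"ay":0,"az":0},{"claw":0,"tx":0,"ty":0.1,"tz":0,"ax":0,"ay":0,"az":0},{"claw":0,"tx":0,"ty":0.1,"tz":0,"ax":0,"ay":0,"az":0}]'

```text
time: 20.8
eef_pos: [0.5079, 0.1727, 0.0529]
tcp_rot: [0.487, -0.513, 0.513, -0.487]
contact_force: [-1.2, -1.9, 3.9]
opening: -0.004
```

Request:
play_rows --steps '[{"claw":0,"tx":0,"ty":0.06,"tz":0,"ax":0,"ay":0,"az":0},{"claw":0,"tx":0,"ty":0.12,"tz":0,"ax":0,"ay":0,"az":0},{"claw":0,"tx":0,"ty":0.12,"tz":0,"ax":0,"ay":0,"az":0}]'

```text
time: 21.05
eef_pos: [0.5079, 0.1726, 0.0522]
tcp_rot: [0.487, -0.513, 0.513, -0.487]
contact_force: [-3.0, -2.2, 6.8]
opening: -0.001
```

Request:
play_rows --steps '[{"claw":0,"tx":0,"ty":0.06,"tz":-0.02,"ax":0,"ay":0,"az":0},{"claw":0,"tx":0,"ty":0.1,"tz":-0.03,"ax":0,"ay":0,"az":0},{"claw":0,"tx":0,"ty":0.1,"tz":-0.03,"ax":0,"ay":0,"az":0}]'

```text
time: 21.3
eef_pos: [0.5079, 0.1726, 0.0518]
tcp_rot: [0.487, -0.512, 0.513, -0.487]
contact_force: [-3.6, -2.3, 9.9]
opening: 0.003
```

Request:
play_rows --steps '[{"claw":0,"tx":0.15,"ty":0.02,"tz":0,"ax":0,"ay":0,"az":0},{"claw":0,"tx":0.4,"ty":0.01,"tz":-0.02,"ax":0,"ay":0,"az":0},{"claw":0,"tx":0.7,"ty":0,"tz":-0.03,"ax":0,"ay":0,"az":0},{"claw":0,"tx":1.0,"ty":0,"tz":-0.03,"ax":0,"ay":0,"az":0}]'

```text
time: 21.63
eef_pos: [0.5076, 0.1649, 0.0521]
tcp_rot: [-0.485, 0.514, -0.512, 0.488]
contact_force: [-3.3, 4.7, 8.6]
opening: -0.004
```

```bash
python3 look.py d1
```

```text
t 21.683 pos [0.5076 0.1644 0.0521] chest xy mm -0.2 33.4 F [-2.98  2.5   9.38] op 0.001 yaw -3.02 down [ 0.0021  0.0036 -1.    ]
x (-0.04, -0.025) [(-88, np.float64(93.0)), (-16, np.float64(89.3)), (-8, np.float64(67.4)), (0, np.float64(89.9)), (8, np.float64(90.0)), (16, np.float64(90.5)), (24, np.float64(90.1)), (32, np.float64(90.5)), (40, np.float64(90.3)), (48, np.float64(90.3)), (56, np.float64(89.7)), (64, np.float64(90.1)), (72, np.float64(89.8)), (80, np.float64(90.4)), (88, np.float64(90.9))]
x (0.025, 0.04) [(-16, np.float64(89.4)), (-8, np.float64(68.5)), (0, np.float64(89.0)), (8, np.float64(90.1)), (16, np.float64(90.5)), (24, np.float64(89.9)), (32, np.float64(89.6)), (40, np.float64(89.8)), (48, np.float64(89.5)), (56, np.float64(90.1)), (64, np.float64(90.0)), (72, np.float64(89.6)), (80, np.float64(89.6)), (88, np.float64(89.7))]
```

View pics/d1.png

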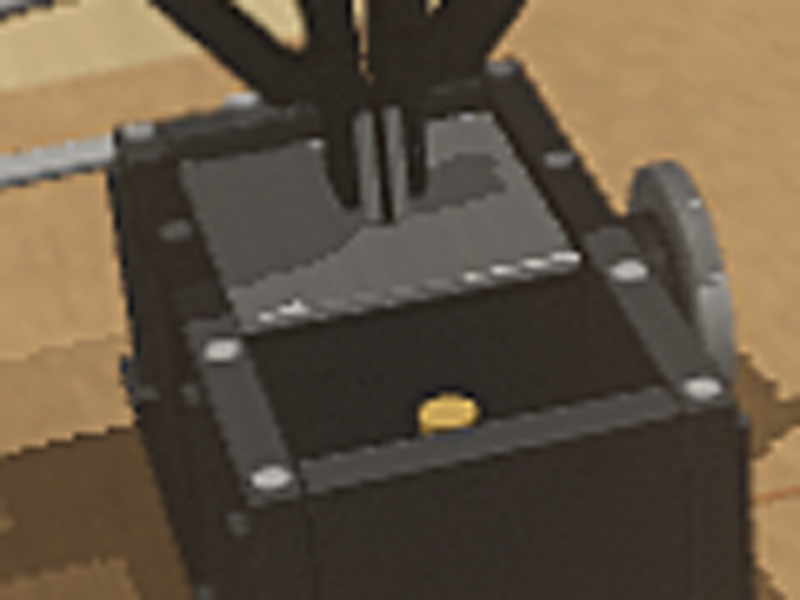

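The plate follows: its trailing edge, now at crop (245,328) to (580,262), has moved toward -y by about 8 mm. Continuing.

Request:
play_rows --steps '[{"claw":0,"tx":0.3,"ty":0.0,"tz":0,"ax":0,"ay":0,"az":0},{"claw":0,"tx":0.65,"ty":-0.01,"tz":-0.02,"ax":0,"ay":0,"az":0},{"claw":0,"tx":1.0,"ty":-0.02,"tz":-0.02,"ax":0,"ay":0,"az":0},{"claw":0,"tx":1.3,"ty":-0.02,"tz":-0.02,"ax":0,"ay":0,"az":0},{"claw":0,"tx":1.5,"ty":-0.02,"tz":-0.02,"ax":0,"ay":0,"az":0}]'

```text
time: 22.1
eef_pos: [0.5068, 0.1497, 0.0523]
tcp_rot: [-0.485, 0.513, -0.513, 0.488]
contact_force: [-1.5, 3.8, 9.8]
opening: -0.002
```

Request:
play_rows --steps '[{"claw":0,"tx":0.3,"ty":0.0,"tz":0,"ax":0,"ay":0,"az":0},{"claw":0,"tx":0.65,"ty":-0.01,"tz":0,"ax":0,"ay":0,"az":0},{"claw":0,"tx":1.0,"ty":-0.02,"tz":0,"ax":0,"ay":0,"az":0},{"claw":0,"tx":1.3,"ty":-0.02,"tz":0,"ax":0,"ay":0,"az":0},{"claw":0,"tx":1.5,"ty":-0.02,"tz":0,"ax":0,"ay":0,"az":0}]'

```text
time: 22.52
eef_pos: [0.5061, 0.1346, 0.0525]
tcp_rot: [-0.485, 0.513, -0.513, 0.488]
contact_force: [-1.6, 3.3, 8.5]
opening: -0.003
```

Request:
play_rows --steps '[{"claw":0,"tx":0.3,"ty":0.0,"tz":0,"ax":0,"ay":0,"az":0},{"claw":0,"tx":0.65,"ty":-0.01,"tz":0,"ax":0,"ay":0,"az":0},{"claw":0,"tx":1.0,"ty":-0.02,"tz":0,"ax":0,"ay":0,"az":0},{"claw":0,"tx":1.2,"ty":-0.02,"tz":0,"ax":0,"ay":0,"az":0}]'

```text
time: 22.85
eef_pos: [0.5055, 0.1226, 0.0526]
tcp_rot: [-0.485, 0.513, -0.513, 0.488]
contact_force: [-1.4, 4.5, 8.9]
opening: -0.002
```

Request:
play_rows --steps '[{"claw":0,"tx":0.3,"ty":0.02,"tz":0,"ax":0,"ay":0,"az":0},{"claw":0,"tx":0.65,"ty":0.01,"tz":0,"ax":0,"ay":0,"az":0},{"claw":0,"tx":1.0,"ty":0,"tz":0,"ax":0,"ay":0,"az":0},{"claw":0,"tx":1.3,"ty":0,"tz":0,"ax":0,"ay":0,"az":0},{"claw":0,"tx":1.5,"ty":0,"tz":0,"ax":0,"ay":0,"az":0}]'

```text
time: 23.27
eef_pos: [0.5047, 0.1075, 0.0526]
tcp_rot: [-0.485, 0.513, -0.513, 0.488]
contact_force: [-2.8, 4.1, 8.9]
opening: 0.003
```

```bash
python3 look.py d2
```

```text
t 23.317 pos [0.5047 0.1072 0.0527] chest xy mm -0.1 -23.8 F [-2.69  3.33  8.53] op -0.003 yaw -3.03 down [ 0.0027  0.0032 -1.    ]
x (-0.04, -0.025) [(-88, np.float64(93.7)), (-72, np.float64(88.6)), (-64, np.float64(90.5)), (-56, np.float64(90.4)), (-48, np.float64(90.4)), (-40, np.float64(90.4)), (-32, np.float64(90.5)), (-24, np.float64(90.5)), (-16, np.float64(90.2)), (-8, np.float64(90.7)), (0, np.float64(90.3)), (8, np.float64(90.6)), (16, np.float64(90.2)), (24, np.float64(90.2)), (48, np.float64(78.7)), (56, np.float64(78.3)), (64, np.float64(78.2)), (72, np.float64(78.7)), (80, np.float64(77.9)), (88, np.float64(78.2))]
x (0.025, 0.04) [(-88, np.float64(93.6)), (-72, np.float64(89.9)), (-64, np.float64(90.3)), (-56, np.float64(90.7)), (-48, np.float64(90.6)), (-40, np.float64(91.0)), (-32, np.float64(90.4)), (-24, np.float64(90.4)), (-16, np.float64(90.4)), (-8, np.float64(90.4)), (0, np.float64(90.2)), (8, np.float64(90.3)), (16, np.float64(90.0)), (24, np.float64(90.2)), (32, np.float64(89.2)), (48, np.float64(78.0)), (56, np.float64(77.8))]
```

View pics/d2.png

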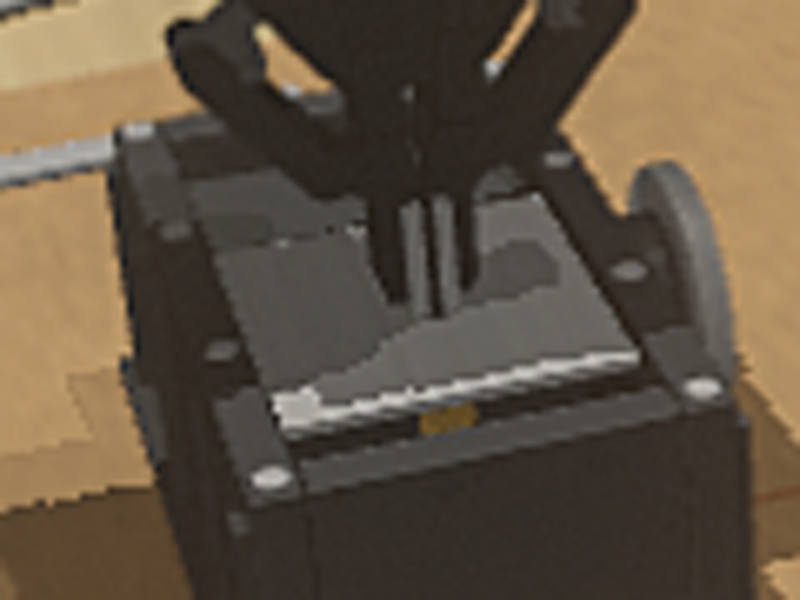

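The plate's leading edge (crop (290,430) to (640,355)) passes freely over the knob, which is visible below it at (448,418). About 20 mm remains.

Request:
play_rows --steps '[{"claw":0,"tx":0.3,"ty":0.02,"tz":0,"ax":0,"ay":0,"az":0},{"claw":0,"tx":0.6,"ty":0.02,"tz":0,"ax":0,"ay":0,"az":0},{"claw":0,"tx":0.9,"ty":0.01,"tz":0,"ax":0,"ay":0,"az":0},{"claw":0,"tx":1.2,"ty":0.01,"tz":0,"ax":0,"ay":0,"az":0}]'

```text
time: 23.65
eef_pos: [0.5041, 0.0956, 0.0526]
tcp_rot: [-0.485, 0.513, -0.513, 0.488]
contact_force: [-1.9, 4.9, 8.6]
opening: -0.004
```

Request:
play_rows --steps '[{"claw":0,"tx":0.25,"ty":0,"tz":0,"ax":0,"ay":0,"az":0},{"claw":0,"tx":0.5,"ty":-0.01,"tz":0,"ax":0,"ay":0,"az":0},{"claw":0,"tx":0.7,"ty":-0.01,"tz":0,"ax":0,"ay":0,"az":0},{"claw":0,"tx":0.8,"ty":-0.01,"tz":0,"ax":0,"ay":0,"az":0}]'

```text
time: 23.98
eef_pos: [0.5037, 0.0875, 0.0527]
tcp_rot: [-0.485, 0.513, -0.513, 0.488]
contact_force: [-2.7, 3.8, 10.2]
opening: -0.003
```

Request:
play_rows --steps '[{"claw":0,"tx":0.15,"ty":0.01,"tz":0,"ax":0,"ay":0,"az":0},{"claw":0,"tx":0.3,"ty":0.01,"tz":0,"ax":0,"ay":0,"az":0},{"claw":0,"tx":0.4,"ty":0.01,"tz":0,"ax":0,"ay":0,"az":0}]'

```text
time: 24.23
eef_pos: [0.5042, 0.0841, 0.0529]
tcp_rot: [-0.484, 0.513, -0.513, 0.489]
contact_force: [-1.1, 6.0, 8.3]
opening: 0.0
```

Request:
play_rows --steps '[{"claw":0,"tx":0.15,"ty":0,"tz":0,"ax":0,"ay":0,"az":0},{"claw":0,"tx":0.3,"ty":0,"tz":0,"ax":0,"ay":0,"az":0}]'

```text
time: 24.4
eef_pos: [0.5044, 0.0812, 0.053]
tcp_rot: [0.484, -0.513, 0.513, -0.489]
contact_force: [-0.7, 6.7, 9.4]
opening: -0.004
```

```bash
python3 look.py d3
```

```text
t 24.45 pos [0.5044 0.0809 0.053 ] chest xy mm 1.0 -50.1 F [-0.32  4.92  8.19] op -0.001 yaw -3.05 down [ 0.0055  0.0043 -1.    ]
x (-0.04, -0.025) [(-88, np.float64(91.0)), (-80, np.float64(90.7)), (-72, np.float64(91.0)), (-64, np.float64(90.1)), (-56, np.float64(90.4)), (-48, np.float64(90.7)), (-40, np.float64(90.8)), (-32, np.float64(90.5)), (-24, np.float64(90.3)), (-16, np.float64(90.5)), (-8, np.float64(90.4)), (0, np.float64(90.7)), (8, np.float64(89.8)), (24, np.float64(78.5)), (32, np.float64(77.9)), (40, np.float64(78.2)), (48, np.float64(78.0)), (56, np.float64(78.3)), (64, np.float64(77.9)), (72, np.float64(78.0)), (80, np.float64(78.2)), (88, np.float64(78.4))]
x (0.025, 0.04) [(-88, np.float64(91.0)), (-80, np.float64(90.8)), (-72, np.float64(90.7)), (-64, np.float64(91.1)), (-56, np.float64(90.8)), (-48, np.float64(90.6)), (-40, np.float64(90.5)), (-32, np.float64(90.6)), (-24, np.float64(90.5)), (-16, np.float64(90.3)), (-8, np.float64(90.2)), (0, np.float64(90.2)), (8, np.float64(89.1)), (72, np.float64(77.3)), (88, np.float64(78.3))]
```

View pics/d3.png

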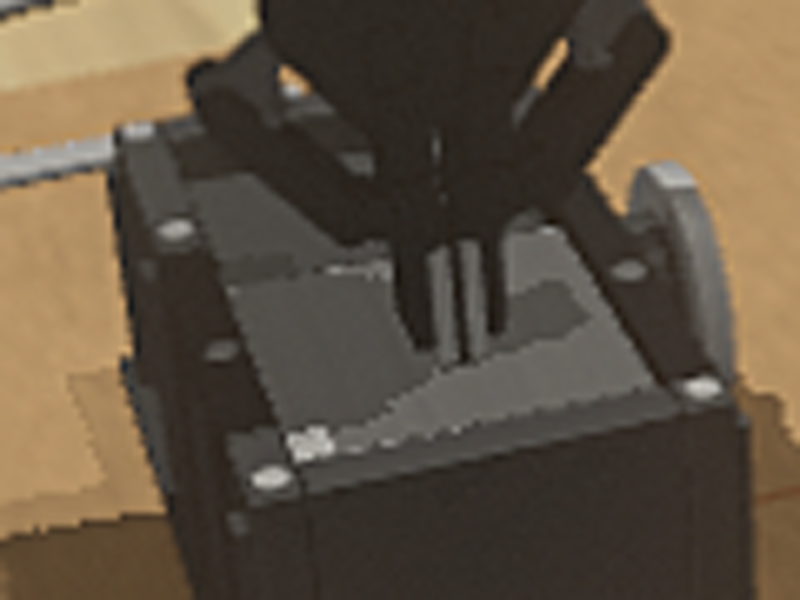

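Leading edge is against the -y rim and the fingers slipped about 5 mm at 6.7 N, so the plate is at the shut stop. Lifting straight off and clearing away to verify.

Request:
play_rows --steps '[{"claw":0,"tx":0,"ty":-0.1,"tz":0,"ax":0,"ay":0,"az":0},{"claw":0,"tx":0,"ty":-0.3,"tz":0,"ax":0,"ay":0,"az":0},{"claw":0,"tx":0,"ty":-1,"tz":0,"ax":0,"ay":0,"az":0},{"claw":0,"tx":0,"ty":-3,"tz":0,"ax":0,"ay":0,"az":0},{"claw":0,"tx":1,"ty":-5.5,"tz":0,"ax":0,"ay":0,"az":0},{"claw":0,"tx":3.5,"ty":-7.5,"tz":0,"ax":0,"ay":0,"az":0},{"claw":0,"tx":7,"ty":-8,"tz":0,"ax":0,"ay":0,"az":0},{"claw":0,"tx":10.5,"ty":-8,"tz":0,"ax":0,"ay":0,"az":0},{"claw":0,"tx":14,"ty":-8,"tz":0,"ax":0,"ay":0,"az":0},{"claw":0,"tx":17.5,"ty":-8,"tz":0,"ax":0,"ay":0,"az":0},{"claw":0,"tx":20.5,"ty":-8,"tz":0,"ax":0,"ay":0,"az":0},{"claw":0,"tx":22,"ty":-8,"tz":0,"ax":0,"ay":0,"az":0}]'

```text
time: 25.45
eef_pos: [0.49, -0.1438, 0.1306]
tcp_rot: [0.487, -0.513, 0.514, -0.486]
contact_force: [0.2, 0.1, 0.6]
opening: 0.0
```

```bash
python3 - <<'E'
from h import *
from plant import cams
p,d=cams.read_camera('top'); st()
cv2.imwrite('pics/e_top.png',p)
W=cloud('top',d);q=W[...,:2]-C; x=q@ex;y=q@ey;z=W[...,2]
k=(abs(x)<.04)&(z<.0943)
print([(a,(1e3*np.nanmedian(z[k&(abs(y-a/1e3)<.001)])).round(1)) for a in range(-98,14,2) if (k&(abs(y-a/1e3)<.001)).any()])
p0=cv2.imread('pics/top0.png')
a=cv2.resize(p0[262:342,232:348],(580,400),interpolation=cv2.INTER_CUBIC);b=cv2.resize(p[262:342,232:348],(580,400),interpolation=cv2.INTER_CUBIC)
cv2.imwrite('pics/e_cmp.png',cv2.resize(np.vstack([a,b]),(435,600)))
g0=p0.astype(float).mean(2);g=p.astype(float).mean(2)
for v in(290,303,316):
    print(v,'edge0',g0[v,276:288].round(0),'now',g[v,276:288].round(0)); print('  R0',g0[v,324:336].round(0),'now',g[v,324:336].round(0))
E
```

```text
t 25.5 pos [ 0.4901 -0.1451  0.1306] chest xy mm -1.6 -276.5 F [ 0.58 -1.57  0.48] op 0.002 yaw -3.18 down [-4.e-04 -2.e-03 -1.e+00]
[(-98, np.float64(92.5)), (-96, np.float64(93.1)), (-94, np.float64(93.0)), (-92, np.float64(89.7)), (-90, np.float64(91.3)), (-88, np.float64(91.8)), (-86, np.float64(91.5)), (-84, np.float64(91.7)), (-82, np.float64(91.6)), (-80, np.float64(91.1)), (-78, np.float64(92.0)), (-76, np.float64(91.0)), (-74, np.float64(91.2)), (-72, np.float64(91.8)), (-70, np.float64(91.6)), (-68, np.float64(91.9)), (-66, np.float64(91.6)), (-64, np.float64(91.1)), (-62, np.float64(90.6)), (-60, np.float64(91.9)), (-58, np.float64(92.4)), (-56, np.float64(90.0)), (-54, np.float64(91.0)), (-52, np.float64(91.6)), (-50, np.float64(91.1)), (-48, np.float64(92.0)), (-46, np.float64(90.6)), (-44, np.float64(90.3)), (-42, np.float64(90.9)), (-40, np.float64(92.3)), (-38, np.float64(91.7)), (-36, np.float64(91.8)), (-34, np.float64(91.3)), (-32, np.float64(91.2)), (-30, np.float64(91.0)), (-28, np.float64(91.2)), (-26, np.float64(90.3)), (-24, np.float64(91.5)), (-22, np.float64
[... 530 characters left out ...]
 71.  88. 123. 151. 159.]
  R0 [155. 154. 151. 140. 122.  97.  66.  58.  63.  67.  70.  73.] now [165. 164. 164. 164. 164. 154. 121.  83.  69.  71.  73.  77.]
303 edge0 [ 70.  70.  68.  70.  69.  83. 118. 145. 153. 153. 153. 153.] now [ 74.  74.  74.  73.  73.  75.  72.  84. 112. 141. 156. 162.]
  R0 [155. 154. 150. 131.  97.  67.  57.  61.  68.  72.  73.  72.] now [162. 163. 163. 164. 156. 134.  96.  72.  73.  76.  77.  76.]
316 edge0 [ 71.  69.  71.  71.  75.  95. 123. 147. 153. 155. 154. 155.] now [ 73.  76.  77.  75.  75.  74.  77.  91. 126. 154. 164. 163.]
  R0 [157. 158. 155. 139. 105.  71.  59.  67.  72.  74.  76.  74.] now [167. 165. 166. 166. 156. 123.  84.  71.  74.  80.  80.  77.]
```

View pics/e_cmp.png

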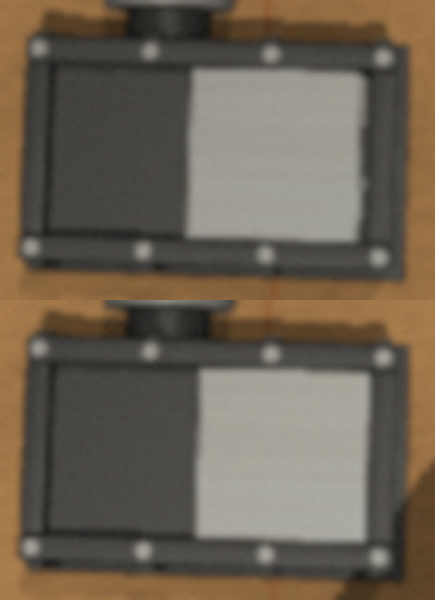

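View pics/e_top.png

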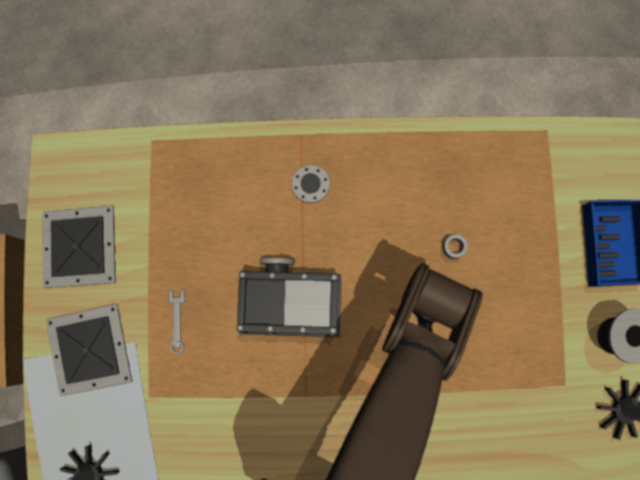

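The final top view shows the shutter spanning chest y -92 to +5, flush against the -y wall. That is about 2 px further shut than it started, so it was a few mm ajar at the beginning. The cover (310,184), sleeve (455,246) and spanner (177,320) haven't moved, and the arm is clear.

```bash
python3 -c "
from plant import ctrl
print(ctrl.sign_off())"
```

```text
the job is handed in; nothing more can be done
None
```

The job is done and handed in after about 25.5 s of robot time. I slid the shutter open by friction, lowered the brass strainer into its seat and let go, then slid the shutter shut over it the same way.

**Force:** pressing force read about 7 to 10 N throughout. The strainer touched its seat floor at about 6 N. These are the readings at the end of each move, not a continuous record.

**Last checks:**
- **Open stop:** the shutter stopped and the fingers slipped on it at 6 to 7 N, with the plate flush at the open end.
- **Strainer:** its knob top measured about 72 mm above the work surface after release, as expected when fully seated, and it stood upright. The shutter passed over it without touching.
- **Shut stop:** the fingers slipped the same way at 6.7 N. The final top picture shows the plate spanning chest y of about -92 to +5 mm, flush with the wall.
- **Bystanders:** the sleeve, cover and spanner are at the same pixels as at the start, and the arm was clear of everything.

**What disagreed:**
- **Tool height:** the reported tool height was about 38 mm lower than the real fingertips. I noticed when no contact came at the expected height, and used the camera and force readings instead.
- **Grip opening:** it read about 14 mm on the 16 mm knob.
- **Starting position:** the shutter seems to have started 4 to 5 mm short of fully shut.

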